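Blow drilled parts clean and send them over the transfer slide

TASK

Blow the drilling dust out of the new parts: put every aluminium spacer and U-clip on the bench into the wire basket, slide the station's air valve sleeve fully open, then hold the basket by its knob and press it level and centred on the sprung blow plate until the plate is fully down, keep it down for three seconds, let the plate come right up, and give it a second blast of three seconds the same way. Then stand the basket with all its parts flat on the black shuttle of the transfer slide, push the shuttle squarely all the way to its end stops, and slide the valve fully shut. Keep the basket upright and leave everything else on the bench where it is.

Things in the scene. Friction and masses are not known exactly. Their poses are not given: they have to be found in the camera images.
- spacer1_mid (a point): One of up to five drilled parts to be blown clean (None if this start does not have it). Round aluminium spacer with a bore, 28 mm diameter and 26 mm tall, standing on its end on the bench; this point is its centre, z its axis. 40 g.
- spacer2_mid (a point): One of up to five drilled parts to be blown clean (None if this start does not have it). Round aluminium spacer with a bore, 28 mm diameter and 26 mm tall, standing on its end on the bench; this point is its centre, z its axis. 40 g.
- spacer3_mid (a point): One of up to five drilled parts to be blown clean (None if this start does not have it). Round aluminium spacer with a bore, 28 mm diameter and 26 mm tall, standing on its end on the bench; this point is its centre, z its axis. 40 g.
- clip1_mid (a point): One of up to five drilled parts to be blown clean (None if this start does not have it). Aluminium U-clip lying with its open side up: 28 mm across the two legs (its x), 30 mm long (its y), 26 mm tall; this point is the centre of that block. Solid enough to be gripped across x or across y. 40 g.
- clip2_mid (a point): One of up to five drilled parts to be blown clean (None if this start does not have it). Aluminium U-clip lying with its open side up: 28 mm across the two legs (its x), 30 mm long (its y), 26 mm tall; this point is the centre of that block. Solid enough to be gripped across x or across y. 40 g.
- basket_knob (a point): Centre of the black upright knob of the round steel wire basket: knob 22 mm diameter, 34 mm tall (43 to 77 mm above the basket's underside, this point 60 mm above it), on a 10 mm rod in the basket's centre. Hold and press the basket by this knob, from above. z up.
- basket_floor (a point): Centre of the inner floor of the same wire basket, 4 mm above its underside. Basket: 138 mm outer and 132 mm inner diameter, rim 38 mm above its underside, 0.35 kg empty. Parts stand on the floor around the central rod.
- basket: The same wire basket, origin at the centre of its underside.
- station: Blow-off station, fixed to the bench: a grey housing 170 x 170 mm, its top 74 mm above the bench, with a round sprung blow plate on top; an air pipe along the station's y axis runs in front of it (140 mm to -x of the plate's centre), 56 mm above the bench, with the sliding valve sleeve on it. Base plate 300 x 230 mm. Origin: on the bench under the plate's centre; z up. It stands to the robot's left or right.
- plate_top (a point): Centre of the top face of the round perforated blow plate (120 mm diameter) of the station; 90 mm above the bench when up.
- plate (a joint): How far the blow plate is pressed down: 0 up, 0.012 m fully down on its stop. Spring-loaded: it starts to give at about 8 N and is fully down at about 16 N, the basket's own weight included; the loaded basket alone does not press it down. The air blows while it is fully down.
- sleeve_mid (a point): Centre of the ribbed aluminium sleeve of the hand slide valve, on the pipe's axis: 31 mm diameter, 40 mm long along the pipe, 56 mm above the bench. 39 mm of free room between it and the housing.
- sleeve (a joint): Position of the sleeve along the pipe: 0 air shut (against its stop), 0.035 m fully open (against the other stop). It opens towards the station's +y, slides stiffly (about 3 N) and stays where it is left.
- track: Base of the transfer slide, fixed on the bench on the other side from the station: aluminium plate 310 (x) x 200 x 6 mm with a steel guide rail (30 mm wide, top 18 mm above the bench) along its centre line and two end stops at its far (+x) end. Origin at the centre of its underside; the slide runs along its x.
- shuttle_mid (a point): Centre of the top face of the black shuttle that rides loosely on the guide rail, 28 mm above the bench: a platform 180 x 180 mm with a rim 8 mm high around it (172 mm inside). Starts near the robot's end of the slide, 50 to 60 mm to -x of the track's origin; against the end stops it is 55 mm to +x of it. Its x points along the slide. About 0.3 kg; pushing it loaded takes up to about 10 N.
- shuttle_tab (a point): Centre of the robot-side (-x) face of the shuttle's upright steel push tab, on the shuttle's centre line: tab 40 mm wide, 8 mm thick, its top 76 mm and this point 52 mm above the bench. Push here, along the centre line: its guide block under the rear edge is short (36 mm), and pushed some 6 cm or more off-centre the shuttle twists and jams on the rail.
- rivet_jar: Bystander: jar of rivets, 60 mm diameter, 85 mm tall.
- driver: Bystander: screwdriver.
- spanner: Bystander: spanner.
- nosepiece: Bystander: small dark steel rivet-gun nosepiece, 22 mm diameter, 30 mm tall, standing among the parts. Not one of the drilled parts.
- rivet_box: Bystander: small open cardboard box, 100 x 75 x 45 mm.
- collector: Bystander: white collector bottle of a rivet gun, 50 mm diameter, 75 mm tall.
- endcap: Bystander: white plastic end cap of a lamp, 45 x 70 x 15 mm.
Mind the look-alikes: they are no part of the job. What is shaped like the part that bears clip1_mid but green or purple is not meant. Leave any orange look-alike of the basket alone.

How it is judged:
By the outcome, as a careful person would: the job done as asked, in the order asked, and still so for the second after the job is handed in, with the robot touching nothing.
Of spacer1, spacer2, spacer3, clip1, clip2 only 2 to 4 are there at a start; the rules pass over those that are not, and their reading is None.
At some moment in a run one of spacer1, spacer2, spacer3, clip1, clip2 may be knocked a few centimetres aside while the robot is not near it.
It also fails if it takes over 210 s, if anything falls off the work surface, if the arm or the gripper's body presses on something with over 40 N, if the wrist force passes 120 N, or if a joint passes its speed limit or range.

ROBOT

A 7-joint arm with a two-finger parallel gripper is mounted at the origin on the work surface. World frame = base frame: x ahead of the robot, y to its left, z up, the work surface at z = 0. Lengths are in m, angles in rad, forces in N, time in s.
With the tool pointing down it reaches from about 0.425 to 0.925 m from the base axis. Payload 6.8 kg.
Tool frame: the origin (TCP) lies between the finger pads; the fingertips stand r.tcp_to_tips ahead of it and the grasp point (between the pads) lies 3 mm ahead of it (r.tcp_to_tips is the distance from the TCP to the fingertips, in m); z points along the fingers, y is the line along which they close (so a half turn about z gives the same grasp; the last joint's range is limited). The gripper opens to 85 mm and grips with 20 to 120 N. Pads are 22 mm wide; open, the fingers measure 114 mm over their backs; the gripper's body (76 mm by 85 mm) begins 54 mm behind the grasp point. The pads swing forward as they close: fully open they stand 13 mm farther back than shut.
Start: joints at [1.18, 0.477, 0.022, 1.555, -0.011, 1.109, -0.083], TCP at [0.188, -0.648, 0.253] pointing down, gripper open.
Joint ranges: [-2.96, 2.96], [-0.34, 2.1], [-1.41, 1.46], [0.24, 2.44], [-1.37, 4.51], [0.17, 1.92], [-2.96, 2.96]. Speed limits (rad/s): [2.39, 2.39, 3.14, 3.14, 3.14, 3.14, 3.14].

INTERFACE

Orientations are given as a rotation vector (axis times angle).
In Python, from bench import r gives the robot as it stands. The module is installed in compiled form; this text tells all that it offers.
- The arm moves only by the tool step_arm, never from a script. Its argument "moves" is a list of rows, each an object of numbers: "rx", "ry", "rz": the turn, a rotation vector about the tool's x, y, z in degrees; "dx", "dy", "dz": the shift along the tool's x, y, z in mm; "gripper": the opening, from -1 (shut) to 1 (fully open). In form: [{"rx": .., "ry": .., "rz": .., "dx": .., "dy": .., "dz": .., "gripper": ..}, ...]. A call has 1 to 20 rows; each row shifts and turns the commanded pose from where the row before left it, along the tool's axes as they then stand; what a row does not reach is not made up. A row lasts 1/8 s, in which the tool goes at most 62.5 mm and 10.7 degrees, less where a joint would pass 70% of its speed; a pose out of reach is approached as far as the arm can. A call is refused whole if a number of a shift passes 62.5 or a number of a turn 10.7, either way. A call with a gripper value outside its range is refused whole. The fingers move at their own pace and stop on an object; "grip_force" is the grip in N (left out, the last holds). Time passes only in rows, so rows that do not move let the fingers close. It gives the time, the measured TCP pose, the force, the opening and the grip force at its end, in the units of the state.
- r.get_obs(): the state, without advancing time (a new reading comes with each control period).
- r.grab_frame(name): name is "scene" or "top" or "wrist"; returns the picture (384x512x3 uint8, blue, green, red); there is no depth.
- r.camera_info(name): a dict with "mtx" (3x3 intrinsics, pixels), "D" ([k1, k2, p1, p2, k3] as OpenCV has them; the pictures are not rectified), "rvec" (rotation vector, rad) and "tvec" (3), from world to camera coordinates, as OpenCV has them. Camera axes: x right, y down, z forward; pixel columns grow to the right and rows downward; lengths in m; the calibration is good to about 2 mm. A picture is of the moment at which its call begins: read the wrist's pose just before it. camera_info takes no time and is no camera call; for the wrist camera it gives the pose at the moment of the call.
- r.hand_in(): hands the job in; it is judged then, once.
The state is a dict: "clock": time; "joints": joint angles; "qvel": joint speeds; "tau": joint torques, N m; "tcp_pos": TCP position; "orientation": TCP orientation; "contact_force": force on the tool from outside, world axes, zero at the start; "moment": the same for the moment, N m; "grip_width": finger opening in m; "gripper_force": force on a finger pad.
Only numpy, scipy, OpenCV 4.12 (cv2) and the standard library are available. Lean on these libraries where they do the work, as an engineer would, in place of code of your own. Each camera call takes 0.05 s, during which the arm holds its last target. There are 200 camera calls.

## Working session

There is one attempt and no reset: what is moved stays moved. The work goes in short steps, Python scripts to look and compute and a tool call to move; the robot and the scene stay as the last step left them, time stands still between calls to the robot, and variables do not carry over. Pictures are saved under pics/ and viewed, at most 14 in all, crops included, and the job is handed in when it is done.

Besides the shell and the picture viewer there is one more tool, called after "Call:" as name(argument=value, ...), one argument or row to a line, values as JSON. step_arm: Moves the arm, as the interface text tells. Its arguments: {"type":"object","properties":{"moves":{"type":"array","items":{"type":"object","properties":{"rx":{"type":"number"},"ry":{"type":"number"},"rz":{"type":"number"},"dx":{"type":"number"},"dy":{"type":"number"},"dz":{"type":"number"},"gripper":{"type":"number"}}}},"grip_force":{"type":"number"}},"required":["moves"]}

```bash
mkdir -p pics; cat > h.py <<'E'
import numpy as np, cv2, json
from bench import r
from scipy.spatial.transform import Rotation as R
def info(n):
    i=r.camera_info(n); return {k:np.array(i[k],float) for k in('mtx','D','rvec','tvec')}
def snap(n,f):
    i=info(n); im=r.grab_frame(n); cv2.imwrite(f'pics/{f}.png',im)
    json.dump({k:v.tolist() for k,v in i.items()},open(f'pics/{f}.json','w')); return im
def load(f): return {k:np.array(v) for k,v in json.load(open(f'pics/{f}.json')).items()}
def ray(f,px):
    i=load(f); u=cv2.undistortPoints(np.array([[px]],float),i['mtx'],i['D'])[0,0]
    Rm=cv2.Rodrigues(i['rvec'])[0]; return -Rm.T@i['tvec'].ravel(), Rm.T@np.array([u[0],u[1],1.])
def onz(f,px,z):
    c,d=ray(f,px); return (c+d*(z-c[2])/d[2]).round(4)
def tri(obs):
    A=np.zeros((3,3));b=np.zeros(3)
    for f,p in obs:
        c,d=ray(f,p); d/=np.linalg.norm(d); P=np.eye(3)-np.outer(d,d); A+=P;b+=P@c
    return np.linalg.solve(A,b).round(4)
def proj(f,P):
    i=load(f); return cv2.projectPoints(np.array([P],float),i['rvec'],i['tvec'],i['mtx'],i['D'])[0][0,0].round(1)
def state():
    o=r.get_obs(); print(o['clock'],np.round(o['tcp_pos'],4),np.round(R.from_rotvec(o['orientation']).as_matrix(),3).tolist(),np.round(o['contact_force'],1),o['grip_width'])
E
python3 - <<'E'
from h import *
state(); print(r.tcp_to_tips)
for n in('top','scene','wrist'):
    im=snap(n,n+'0')
    i=info(n);print(n,ray(n+'0',(256,192)),i['mtx'][0,0])
for n in('top','scene'):
    cv2.imwrite(f'pics/{n}0b.png',cv2.resize(cv2.imread(f'pics/{n}0.png'),(800,600),interpolation=cv2.INTER_CUBIC))
E
```

```text
0.0 [ 0.1882 -0.6477  0.2523] [[0.96, 0.279, -0.001], [0.279, -0.96, 0.002], [-0.0, -0.002, -1.0]] [ 0.8 -0.2  0.2] 0.0859366527574265
0.022
top (array([ 0.41363834, -0.01230214,  1.22852091]), array([ 0.08822377,  0.00390613, -0.99616403])) 404.437907515251
scene (array([ 1.35629191, -0.37179376,  0.69014398]), array([-0.75803246,  0.33553005, -0.55950883])) 367.6455438563367
wrist (array([ 0.26333662, -0.62651188,  0.37286542]), array([-0.2828864 , -0.07181306, -0.95654917])) 325.2923240813731
```

View pics/top0b.png

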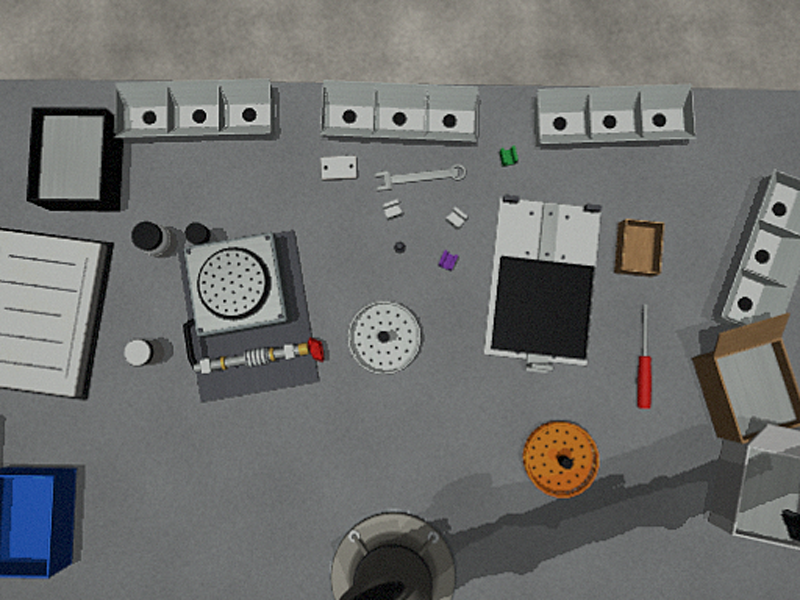

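View pics/scene0b.png

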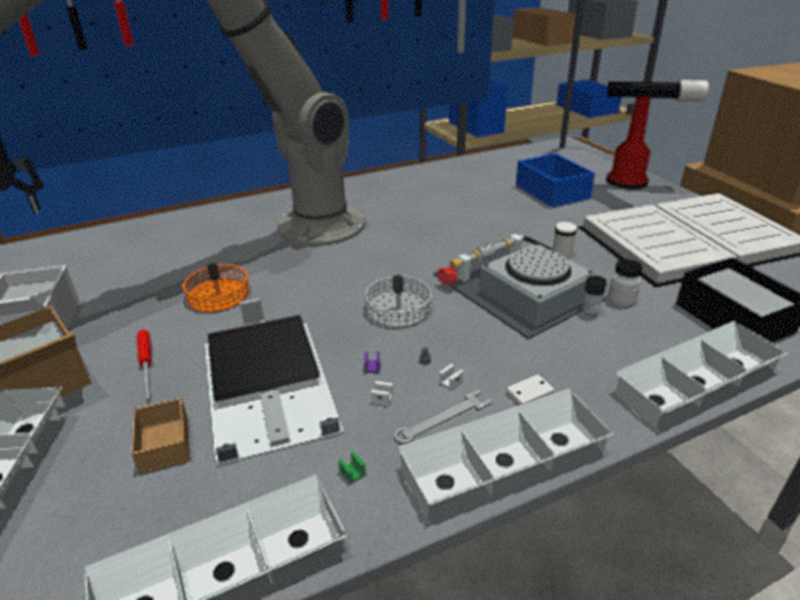

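The top view (800x600) shows two white U-clips at (392,210) and (457,217), with no spacers. Look-alikes are the purple clip (448,261), green clip (508,156) and dark nosepiece (400,247). The steel basket is at (385,337) and the orange one at (561,458). The station plate is at (233,283) with the sleeve at (257,356), and the shuttle is at (543,308) with its tab at (539,365).

```bash
python3 - <<'E'
from h import *
s=1.5625
T=lambda x,y:((x+.5)/s-.5,(y+.5)/s-.5)
for n,t,sc,z in [('clipA',(392,210),(451,375),.02),('clipB',(457,217),(381,393),.02),('knob',(386,337),(398,284),.077),('plate',(233,283),(538,264),.09),('sleeve',(257,356),None,.06),('tab',(539,362),(252,300),.076),('nose',(400,246),(425,349),.03),('purple',(448,261),(372,355),.02),('trackL',(547,355),None,.02)]:
    print(n,onz('top0',T(*t),z), tri([('top0',T(*t)),('scene0',T(*sc))]) if sc else '')
for n,p,z in [('hFL',(183,248),.074),('hBL',(276,234),.074),('hBR',(287,322),.074),('hFR',(197,336),.074),('pipe1',(205,366),.056),('pipe2',(310,350),.056),('trkFar-l',(500,198),.006),('trkFar-r',(602,207),.006),('trk near l',(486,353),.006),('trk near r',(587,363),.006),('shA',(499,257),.036),('shB',(594,266),.036),('shC',(586,360),.036),('shD',(492,350),.036),('stop1',(510,200),.02),('stop2',(593,208),.02)]:
    print(n,onz('top0',T(*p),z))
E
```

```text
clipA [0.6964 0.0111 0.02  ] [0.6972 0.0121 0.0185]
clipB [ 0.6845 -0.1152  0.02  ] [ 0.6851 -0.115   0.0179]
knob [0.4481 0.0172 0.077 ] [0.45   0.0211 0.0634]
plate [0.5415 0.2958 0.09  ] [0.5427 0.2983 0.0861]
sleeve [0.4102 0.2549 0.06  ] 
tab [ 0.4067 -0.2618  0.076 ] [ 0.4065 -0.2611  0.0827]
nose [ 0.6242 -0.0055  0.03  ] [ 0.6251 -0.0036  0.0298]
purple [ 0.5981 -0.0985  0.02  ] [ 0.5974 -0.0963  0.0288]
trackL [ 0.4199 -0.2892  0.02  ] 
hFL [0.607  0.3949 0.074 ]
hBL [0.6356 0.2238 0.074 ]
hBR [0.473  0.1988 0.074 ]
hFR [0.445  0.3625 0.074 ]
pipe1 [0.3903 0.3514 0.056 ]
pipe2 [0.4227 0.158  0.056 ]
trkFar-l [ 0.7269 -0.2009  0.006 ]
trkFar-r [ 0.7121 -0.402   0.006 ]
trk near l [ 0.4222 -0.1745  0.006 ]
trk near r [ 0.4056 -0.3698  0.006 ]
shA [ 0.6048 -0.1946  0.036 ]
shB [ 0.5902 -0.3759  0.036 ]
shC [ 0.4114 -0.3592  0.036 ]
shD [ 0.4277 -0.1818  0.036 ]
stop1 [ 0.7197 -0.2182  0.02  ]
stop2 [ 0.7064 -0.38    0.02  ]
```

Call:
step_arm(
  moves=[
    {"rz": 8.1,"gripper": 1},
    {"rz": 8.1},
    {"dx": 34,"dy": -44,"dz": -6},
    {"dx": 34,"dy": -44,"dz": -6},
    {"dx": 34,"dy": -44,"dz": -6},
    {"dx": 34,"dy": -44,"dz": -6},
    {"dx": 34,"dy": -44,"dz": -6},
    {"dx": 34,"dy": -44,"dz": -6},
    {"dx": 34,"dy": -44,"dz": -6},
    {"dx": 34,"dy": -44,"dz": -6},
    {"dx": 34,"dy": -44,"dz": -6},
    {"dx": 34,"dy": -44,"dz": -6},
    {"dx": 34,"dy": -44,"dz": -6},
    {"dx": 34,"dy": -44,"dz": -6},
    {"dx": 34,"dy": -44,"dz": -6},
    {"dx": 34,"dy": -44,"dz": -6},
    {},
  ],
  grip_force=40,
)

```text
invalid input at $.moves[0]: expected keys rx, ry, rz, dx, dy, dz, gripper
```

```bash
python3 - <<'E'
from h import *
state(); im=snap('wrist','w1')
cv2.imwrite('pics/w1b.png',cv2.resize(im,(800,600),interpolation=cv2.INTER_CUBIC))
E
```

```text
0.15 [ 0.1883 -0.6478  0.2525] [[0.96, 0.279, -0.001], [0.279, -0.96, 0.001], [-0.0, -0.001, -1.0]] [0.1 0.6 0.8] 0.08569337368392652
```

View pics/w1b.png

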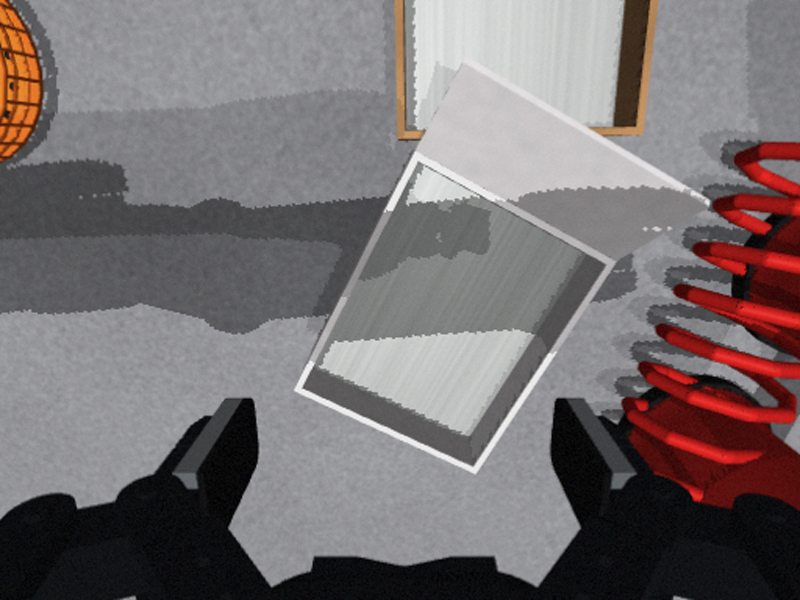

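The move was refused because every row needs all the keys. This picture shows only the clutter near the start pose, with the orange basket at far left.

Call:
step_arm(
  moves=[
    {"rx": 0,"ry": 0,"rz": 8.1,"dx": 0,"dy": 0,"dz": -10,"gripper": 1},
    {"rx": 0,"ry": 0,"rz": 8.1,"dx": 0,"dy": 0,"dz": -10,"gripper": 1},
    {"rx": 0,"ry": 0,"rz": 0,"dx": 34,"dy": -44,"dz": -5,"gripper": 1},
    {"rx": 0,"ry": 0,"rz": 0,"dx": 34,"dy": -44,"dz": -5,"gripper": 1},
    {"rx": 0,"ry": 0,"rz": 0,"dx": 34,"dy": -44,"dz": -5,"gripper": 1},
    {"rx": 0,"ry": 0,"rz": 0,"dx": 34,"dy": -44,"dz": -5,"gripper": 1},
    {"rx": 0,"ry": 0,"rz": 0,"dx": 34,"dy": -44,"dz": -5,"gripper": 1},
    {"rx": 0,"ry": 0,"rz": 0,"dx": 34,"dy": -44,"dz": -5,"gripper": 1},
    {"rx": 0,"ry": 0,"rz": 0,"dx": 34,"dy": -44,"dz": -5,"gripper": 1},
    {"rx": 0,"ry": 0,"rz": 0,"dx": 34,"dy": -44,"dz": -5,"gripper": 1},
    {"rx": 0,"ry": 0,"rz": 0,"dx": 34,"dy": -44,"dz": -5,"gripper": 1},
    {"rx": 0,"ry": 0,"rz": 0,"dx": 34,"dy": -44,"dz": -5,"gripper": 1},
    {"rx": 0,"ry": 0,"rz": 0,"dx": 34,"dy": -44,"dz": -5,"gripper": 1},
    {"rx": 0,"ry": 0,"rz": 0,"dx": 34,"dy": -44,"dz": -5,"gripper": 1},
    {"rx": 0,"ry": 0,"rz": 0,"dx": 34,"dy": -44,"dz": -5,"gripper": 1},
    {"rx": 0,"ry": 0,"rz": 0,"dx": 34,"dy": -44,"dz": -5,"gripper": 1},
    {"rx": 0,"ry": 0,"rz": 0,"dx": 0,"dy": 0,"dz": 0,"gripper": 1},
    {"rx": 0,"ry": 0,"rz": 0,"dx": 0,"dy": 0,"dz": 0,"gripper": 1},
  ],
  grip_force=40,
)

```text
clock: 2.45
tcp_pos: [0.6641, -0.0327, 0.3428]
orientation: [3.141, -0.0, -0.002]
contact_force: [-0.8, -0.6, 0.0]
grip_width: 0.0856
gripper_force: 0.0
```

```bash
python3 - <<'E'
from h import *
state(); im=snap('wrist','w2')
cv2.imwrite('pics/w2b.png',cv2.resize(im,(800,600),interpolation=cv2.INTER_CUBIC))
E
```

```text
2.45 [ 0.6641 -0.0327  0.3428] [[1.0, -0.0, -0.001], [-0.0, -1.0, -0.001], [-0.001, 0.001, -1.0]] [-0.8 -0.6  0. ] 0.08564551743637784
```

View pics/w2b.png

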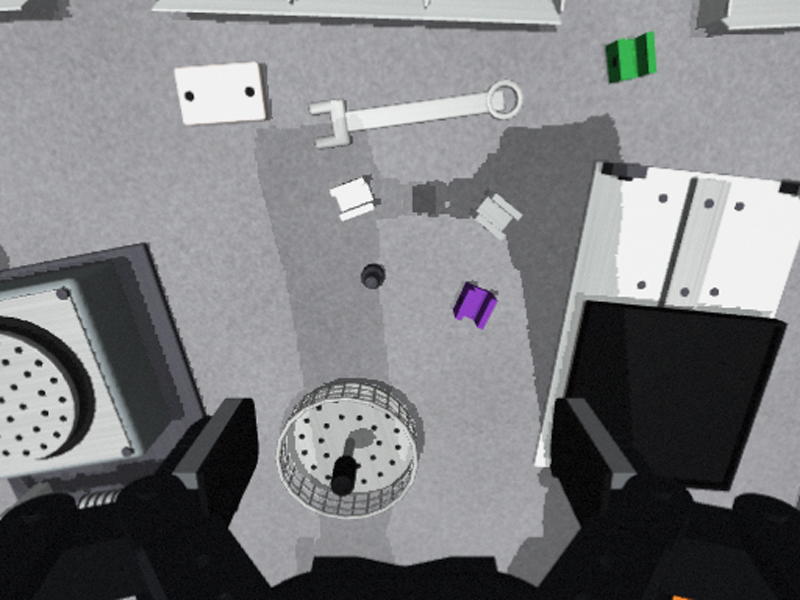

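The picture shows clip A at (353,199) and clip B at (498,215). The purple clip is at (475,306), the green one at (631,57), the nosepiece at (373,276), and the basket knob at (345,470). I'll take a close crop to check the choice and get the yaws.

```bash
python3 - <<'E'
from h import *
im=cv2.imread('pics/w2.png')[100:160,200:350]
im=np.vstack([im]); cv2.imwrite('pics/c1.png',cv2.resize(im,None,fx=5.3333,fy=5.3333,interpolation=cv2.INTER_CUBIC))
E
```

```text
(no output)
```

View pics/c1.png

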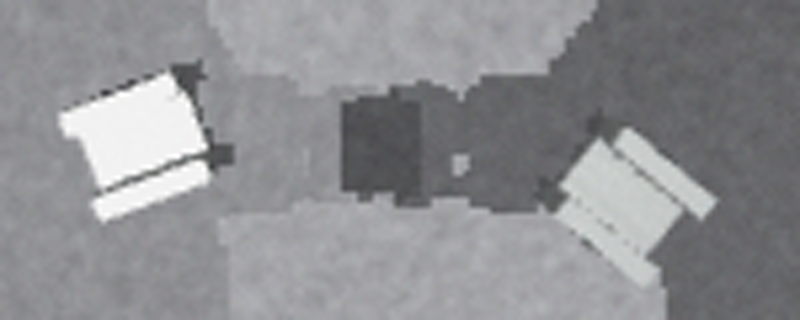

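Clip A (left) has its lower leg's outer edge running from (103,222) to (210,182). Clip B (right) has its outer edges at (557,215)-(645,287) and (628,127)-(718,200). Both are bare aluminium.

```bash
cat >> h.py <<'E'
def C(x,y,x0,y0,k): return ((x+.5)/k-.5+x0,(y+.5)/k-.5+y0)
def W2(f,x,y,z): return onz(f,C(x,y,0,0,1.5625),z)
E
python3 - <<'E'
from h import *
c=lambda x,y:C(x,y,200,100,16/3)
for n,P,z in [('A low',[(103,222),(210,182)],.026),('A up',[(62,118),(172,72)],.026),('B low',[(557,215),(645,287)],.026),('B up',[(628,127),(718,200)],.026)]:
    a,b=[onz('w2',c(*p),z) for p in P]; d=b-a; print(n,a,b,'mid',(a+b)/2,'len',np.linalg.norm(d).round(4),'yaw',np.degrees(np.arctan2(d[1],d[0])).round(1))
s=C; T=lambda x,y:C(x,y,0,0,1.5625)
print('A',tri([('w2',T(353,199)),('top0',T(392,210)),('scene0',T(451,375))]),'B',tri([('w2',T(498,215)),('top0',T(457,217)),('scene0',T(381,393))]))
# basket rim circle: left 277,451 right 419,451 at rim
print('rim',W2('w2',277,450,.038),W2('w2',419,450,.038),W2('w2',348,382,.038),W2('w2',348,517,.038))
print('knobtop',W2('w2',344,463,.077), tri([('w2',T(344,463)),('top0',T(386,337))]))
E
```

```text
A low [0.6796 0.0202 0.026 ] [ 0.6895 -0.0069  0.026 ] mid [0.68455 0.00665 0.026  ] len 0.0289 yaw -69.9
A up [0.7052 0.0294 0.026 ] [0.7162 0.0019 0.026 ] mid [0.7107  0.01565 0.026  ] len 0.0296 yaw -68.2
B low [ 0.6813 -0.0938  0.026 ] [ 0.663  -0.1169  0.026 ] mid [ 0.67215 -0.10535  0.026  ] len 0.0295 yaw -128.4
B up [ 0.7029 -0.1104  0.026 ] [ 0.685  -0.1339  0.026 ] mid [ 0.69395 -0.12215  0.026  ] len 0.0295 yaw -127.3
A [0.6973 0.0117 0.0185] B [ 0.6844 -0.1148  0.0177]
rim [0.4609 0.0902 0.038 ] [ 0.4609 -0.047   0.038 ] [0.5333 0.0191 0.038 ] [0.3825 0.0243 0.038 ]
knobtop [0.4734 0.0206 0.077 ] [0.4497 0.0216 0.0436]
```

Call:
step_arm(
  moves=[
    {"rx": 0,"ry": 0,"rz": 0,"dx": 33.4,"dy": -43.7,"dz": 0,"gripper": 0.5},
    {"rx": 0,"ry": 0,"rz": -7,"dx": 0,"dy": 0,"dz": 40,"gripper": 0.5},
    {"rx": 0,"ry": 0,"rz": -7,"dx": 0,"dy": 0,"dz": 40,"gripper": 0.5},
    {"rx": 0,"ry": 0,"rz": -7,"dx": 0,"dy": 0,"dz": 40,"gripper": 0.5},
    {"rx": 0,"ry": 0,"rz": 0,"dx": 0,"dy": 0,"dz": 40,"gripper": 0.5},
    {"rx": 0,"ry": 0,"rz": 0,"dx": 0,"dy": 0,"dz": 40,"gripper": 0.5},
    {"rx": 0,"ry": 0,"rz": 0,"dx": 0,"dy": 0,"dz": 40,"gripper": 0.5},
    {"rx": 0,"ry": 0,"rz": 0,"dx": 0,"dy": 0,"dz": 30,"gripper": 0.5},
    {"rx": 0,"ry": 0,"rz": 0,"dx": 0,"dy": 0,"dz": 0,"gripper": 0.5},
    {"rx": 0,"ry": 0,"rz": 0,"dx": 0,"dy": 0,"dz": 0,"gripper": 0.5},
  ],
  grip_force=40,
)

```text
clock: 3.75
tcp_pos: [0.6985, 0.0104, 0.0749]
orientation: [3.089, 0.57, 0.003]
contact_force: [0.3, 0.4, 0.4]
grip_width: 0.0644
gripper_force: 0.0
```

```bash
python3 - <<'E'
from h import *
state(); print(np.round(r.get_obs()['joints'],3)); im=snap('wrist','w3')
cv2.imwrite('pics/w3b.png',cv2.resize(im,(800,600),interpolation=cv2.INTER_CUBIC))
E
```

```text
3.75 [0.6985 0.0104 0.0749] [[0.934, 0.357, 0.002], [0.357, -0.934, -0.0], [0.002, 0.001, -1.0]] [0.3 0.4 0.4] 0.06435961324585526
[ 0.094  0.719 -0.294  1.603  0.257  0.856 -1.506]
```

View pics/w3b.png

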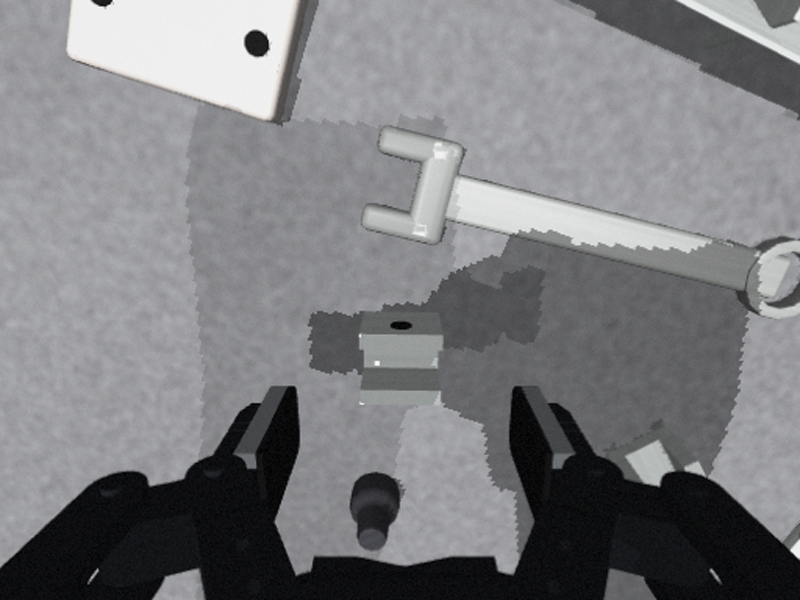

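The clip is centred and square between the fingers at (400,365).

Call:
step_arm(
  moves=[
    {"rx": 0,"ry": 0,"rz": 0,"dx": 0,"dy": 0,"dz": 35,"gripper": 0.5},
    {"rx": 0,"ry": 0,"rz": 0,"dx": 0,"dy": 0,"dz": 14,"gripper": 0.5},
    {"rx": 0,"ry": 0,"rz": 0,"dx": 0,"dy": 0,"dz": 0,"gripper": 0.5},
    {"rx": 0,"ry": 0,"rz": 0,"dx": 0,"dy": 0,"dz": 0,"gripper": -1},
    {"rx": 0,"ry": 0,"rz": 0,"dx": 0,"dy": 0,"dz": 0,"gripper": -1},
    {"rx": 0,"ry": 0,"rz": 0,"dx": 0,"dy": 0,"dz": 0,"gripper": -1},
    {"rx": 0,"ry": 0,"rz": 0,"dx": 0,"dy": 0,"dz": 0,"gripper": -1},
    {"rx": 0,"ry": 0,"rz": 0,"dx": 0,"dy": 0,"dz": -40,"gripper": -1},
    {"rx": 0,"ry": 0,"rz": 0,"dx": 0,"dy": 0,"dz": -40,"gripper": -1},
    {"rx": 0,"ry": 0,"rz": 7,"dx": 0,"dy": 0,"dz": -50,"gripper": -1},
    {"rx": 0,"ry": 0,"rz": 7,"dx": 0,"dy": 0,"dz": -30,"gripper": -1},
    {"rx": 0,"ry": 0,"rz": 7,"dx": 0,"dy": 0,"dz": -10,"gripper": -1},
    {"rx": 0,"ry": 0,"rz": 0,"dx": 0,"dy": 0,"dz": 0,"gripper": -1},
  ],
  grip_force=40,
)

```text
clock: 5.42
tcp_pos: [0.6982, 0.0117, 0.1955]
orientation: [3.141, 0.002, 0.003]
contact_force: [-0.6, -0.1, -0.9]
grip_width: 0.0289
gripper_force: 39.5
```

```bash
python3 - <<'E'
from h import *
for p in [(348,337),(422,337),(385,301),(385,374)]: print(W2('top0',*p,.038))
print(W2('w2',348,382,0.0),W2('w2',348,517,.038),W2('w2',342,487,.077))
im=cv2.imread('pics/top0.png')[185:245,215:285]; a=cv2.resize(im,(700,600),interpolation=cv2.INTER_CUBIC)
cv2.imwrite('pics/c2.png',a)
E
```

```text
[0.4483 0.0897 0.038 ]
[ 0.4503 -0.0495  0.038 ]
[0.5173 0.0212 0.038 ]
[0.38  0.019 0.038]
[0.5147 0.0237 0.    ] [0.3825 0.0243 0.038 ] [0.4482 0.0233 0.077 ]
```

View pics/c2.png

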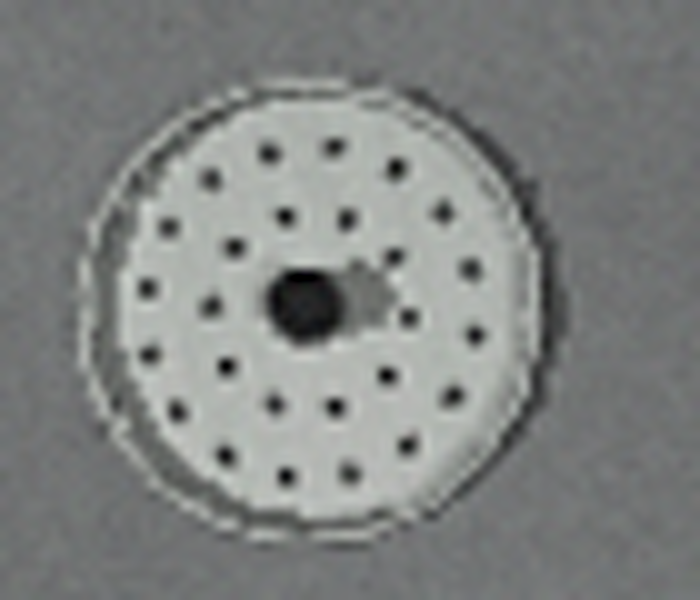

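Call:
step_arm(
  moves=[
    {"rx": 0,"ry": 0,"rz": 0,"dx": -50,"dy": -9.2,"dz": 0,"gripper": -1},
    {"rx": 0,"ry": 0,"rz": 0,"dx": -50,"dy": -9.2,"dz": 0,"gripper": -1},
    {"rx": 0,"ry": 0,"rz": 0,"dx": -50,"dy": -9.2,"dz": 0,"gripper": -1},
    {"rx": 0,"ry": 0,"rz": 0,"dx": -50,"dy": -9.2,"dz": 0,"gripper": -1},
    {"rx": 0,"ry": 0,"rz": 0,"dx": -49.2,"dy": -9,"dz": 0,"gripper": -1},
    {"rx": 0,"ry": 0,"rz": 10,"dx": 0,"dy": 0,"dz": 0,"gripper": -1},
    {"rx": 0,"ry": 0,"rz": 10,"dx": 0,"dy": 0,"dz": 0,"gripper": -1},
    {"rx": 0,"ry": 0,"rz": 10,"dx": 0,"dy": 0,"dz": 0,"gripper": -1},
    {"rx": 0,"ry": 0,"rz": 10,"dx": 0,"dy": 0,"dz": 0,"gripper": -1},
    {"rx": 0,"ry": 0,"rz": 10,"dx": 0,"dy": 0,"dz": 0,"gripper": -1},
    {"rx": 0,"ry": 0,"rz": 10,"dx": 0,"dy": 0,"dz": 0,"gripper": -1},
    {"rx": 0,"ry": 0,"rz": 10,"dx": 0,"dy": 0,"dz": 0,"gripper": -1},
    {"rx": 0,"ry": 0,"rz": 10,"dx": 0,"dy": 0,"dz": 0,"gripper": -1},
    {"rx": 0,"ry": 0,"rz": 10,"dx": 0,"dy": 0,"dz": 0,"gripper": -1},
    {"rx": 0,"ry": 0,"rz": 0,"dx": 0,"dy": 0,"dz": 50,"gripper": -1},
    {"rx": 0,"ry": 0,"rz": 0,"dx": 0,"dy": 0,"dz": 25,"gripper": -1},
    {"rx": 0,"ry": 0,"rz": 0,"dx": 0,"dy": 0,"dz": 0,"gripper": -1},
    {"rx": 0,"ry": 0,"rz": 0,"dx": 0,"dy": 0,"dz": 0,"gripper": -1},
  ],
)

```text
clock: 7.68
tcp_pos: [0.4446, 0.0535, 0.1111]
orientation: [2.495, -1.877, -0.026]
contact_force: [-0.6, -0.4, -0.5]
grip_width: 0.0288
gripper_force: 39.7
```

```bash
python3 - <<'E'
from h import *
state(); print(np.round(r.get_obs()['joints'],3)); im=snap('wrist','w4')
cv2.imwrite('pics/w4b.png',cv2.resize(im,(800,600),interpolation=cv2.INTER_CUBIC))
E
```

```text
7.675 [0.4446 0.0535 0.1111] [[0.277, -0.96, -0.025], [-0.961, -0.277, -0.005], [-0.002, 0.026, -1.0]] [-0.6 -0.4 -0.5] 0.028799679818060437
[-0.667  0.362  0.49   2.214 -0.278  0.65  -2.837]
```

View pics/w4b.png

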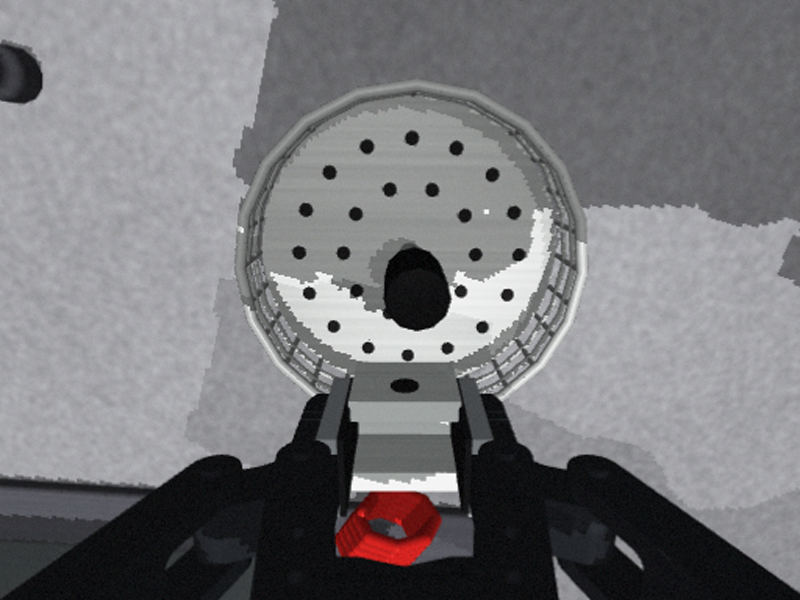

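The basket rim circle spans (240-585, top 85), the knob is at (416,290), and the clip is held square. The last joint is near its limit, so I'll back off 8° and level the tool.

```bash
python3 - <<'E'
from h import *
ps=np.array([W2('w4',*p,.038) for p in [(238,240),(587,240),(412,83),(280,130),(550,140)]])
print(ps)
A=np.c_[2*ps[:,:2],np.ones(5)]; s=np.linalg.lstsq(A,(ps[:,:2]**2).sum(1),rcond=None)[0]; print(s[:2],np.sqrt(s[2]+s[:2]@s[:2]))
print(W2('w4',417,298,.077))
E
```

```text
[[ 0.5162  0.0296  0.038 ]
 [ 0.3871 -0.0069  0.038 ]
 [ 0.468  -0.0418  0.038 ]
 [ 0.5091 -0.0137  0.038 ]
 [ 0.4143 -0.0375  0.038 ]]
[0.44897519 0.02213129] 0.0683411989133032
[0.4492 0.0226 0.077 ]
```

Call:
step_arm(
  moves=[
    {"rx": 1.4,"ry": 0.4,"rz": -8,"dx": 0,"dy": 0,"dz": 0,"gripper": -1},
    {"rx": 0,"ry": 0,"rz": 0,"dx": 0,"dy": 0,"dz": 0,"gripper": -1},
    {"rx": 0,"ry": 0,"rz": 0,"dx": 0,"dy": 0,"dz": 0,"gripper": -1},
  ],
)

```text
clock: 8.1
tcp_pos: [0.4447, 0.0537, 0.1113]
orientation: [2.632, -1.712, 0.004]
contact_force: [1.0, 0.6, -1.7]
grip_width: 0.0287
gripper_force: 39.7
```

```bash
python3 - <<'E'
from h import *
state()
E
```

```text
8.1 [0.4447 0.0537 0.1113] [[0.405, -0.914, 0.001], [-0.914, -0.405, -0.003], [0.003, 0.0, -1.0]] [ 1.   0.6 -1.7] 0.02873424339035378
```

Call:
step_arm(
  moves=[
    {"rx": 0,"ry": 0,"rz": 0,"dx": -6.3,"dy": 8.9,"dz": 0,"gripper": -1},
    {"rx": 0,"ry": 0,"rz": 0,"dx": 0,"dy": 0,"dz": 40,"gripper": -1},
    {"rx": 0,"ry": 0,"rz": 0,"dx": 0,"dy": 0,"dz": 37,"gripper": -1},
    {"rx": 0,"ry": 0,"rz": 0,"dx": 0,"dy": 0,"dz": 0,"gripper": -1},
    {"rx": 0,"ry": 0,"rz": 0,"dx": 0,"dy": 0,"dz": 0,"gripper": -1},
  ],
)

```text
clock: 8.72
tcp_pos: [0.4335, 0.0555, 0.0344]
orientation: [2.633, -1.709, 0.003]
contact_force: [0.3, -0.1, -0.2]
grip_width: 0.0285
gripper_force: 40.5
```

Call:
step_arm(
  moves=[
    {"rx": 0,"ry": 0,"rz": 0,"dx": 0,"dy": 0,"dz": 0,"gripper": 0.05},
    {"rx": 0,"ry": 0,"rz": 0,"dx": 0,"dy": 0,"dz": 0,"gripper": 0.05},
    {"rx": 0,"ry": 0,"rz": 0,"dx": 0,"dy": 0,"dz": 0,"gripper": 0.05},
    {"rx": 0,"ry": 0,"rz": 0,"dx": 0,"dy": 0,"dz": -20,"gripper": 0.05},
    {"rx": 0,"ry": 0,"rz": 0,"dx": 0,"dy": 0,"dz": -45,"gripper": 0.05},
    {"rx": 0,"ry": 0,"rz": 0,"dx": 0,"dy": 0,"dz": -50,"gripper": 0.05},
    {"rx": 0,"ry": 0,"rz": -10,"dx": 0,"dy": 0,"dz": -20,"gripper": 0.05},
    {"rx": 0,"ry": 0,"rz": -9,"dx": 0,"dy": 0,"dz": 0,"gripper": 0.05},
    {"rx": 0,"ry": 0,"rz": -9,"dx": 0,"dy": 0,"dz": 0,"gripper": 0.05},
    {"rx": 0,"ry": 0,"rz": 0,"dx": 50,"dy": -3.4,"dz": 0,"gripper": 0.3},
    {"rx": 0,"ry": 0,"rz": 0,"dx": 50,"dy": -3.4,"dz": 0,"gripper": 0.3},
    {"rx": 0,"ry": 0,"rz": 0,"dx": 50,"dy": -3.4,"dz": 0,"gripper": 0.3},
    {"rx": 0,"ry": 0,"rz": 0,"dx": 50,"dy": -3.4,"dz": 0,"gripper": 0.3},
    {"rx": 0,"ry": 0,"rz": 0,"dx": 50,"dy": -3.4,"dz": 0,"gripper": 0.3},
    {"rx": 0,"ry": 0,"rz": 0,"dx": 51,"dy": -3.4,"dz": 0,"gripper": 0.3},
    {"rx": 0,"ry": 0,"rz": 0,"dx": 0,"dy": 0,"dz": 0,"gripper": 0.3},
    {"rx": 0,"ry": 0,"rz": 0,"dx": 0,"dy": 0,"dz": 0,"gripper": 0.3},
  ],
)

```text
clock: 10.85
tcp_pos: [0.6828, -0.1125, 0.1687]
orientation: [2.968, -1.02, -0.001]
contact_force: [-0.7, 0.1, -0.5]
grip_width: 0.0554
gripper_force: 0.0
```

```bash
python3 - <<'E'
from h import *
state(); print(np.round(r.get_obs()['joints'],3)); im=snap('wrist','w5'); t=snap('top','top1')
a=cv2.resize(im,(512,384)); b=cv2.resize(t[100:250,150:320],(288*1,254),interpolation=cv2.INTER_CUBIC)
o=np.zeros((384,800,3),np.uint8); o[:,:512]=a; o[:254,512:]=b; cv2.imwrite('pics/w5b.png',o)
E
```

```text
10.85 [ 0.6828 -0.1125  0.1687] [[0.789, -0.615, -0.001], [-0.615, -0.789, -0.003], [0.001, 0.003, -1.0]] [-0.7  0.1 -0.5] 0.055395489554593134
[-0.232  0.622  0.452  1.608 -0.307  0.984 -1.915]
```

View pics/w5b.png

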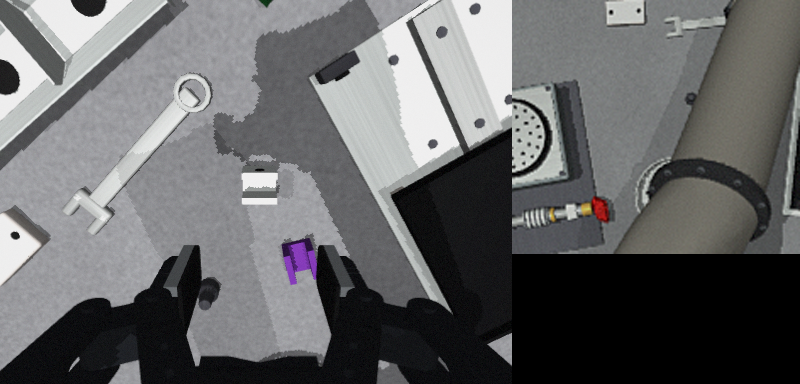

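The wrist view shows clip B at (260,187), square and between the fingers, with the purple clip clear of the finger path. The arm hides the basket in the top view.

Call:
step_arm(
  moves=[
    {"rx": 0,"ry": 0,"rz": 0,"dx": 0,"dy": 1.5,"dz": 40,"gripper": 0.3},
    {"rx": 0,"ry": 0,"rz": 0,"dx": 0,"dy": 0,"dz": 50,"gripper": 0.3},
    {"rx": 0,"ry": 0,"rz": 0,"dx": 0,"dy": 0,"dz": 40,"gripper": 0.3},
    {"rx": 0,"ry": 0,"rz": 0,"dx": 0,"dy": 0,"dz": 12.7,"gripper": 0.3},
    {"rx": 0,"ry": 0,"rz": 0,"dx": 0,"dy": 0,"dz": 0,"gripper": 0.3},
    {"rx": 0,"ry": 0,"rz": 0,"dx": 0,"dy": 0,"dz": 0,"gripper": 0.3},
    {"rx": 0,"ry": 0,"rz": 0,"dx": 0,"dy": 0,"dz": 0,"gripper": -1},
    {"rx": 0,"ry": 0,"rz": 0,"dx": 0,"dy": 0,"dz": 0,"gripper": -1},
    {"rx": 0,"ry": 0,"rz": 0,"dx": 0,"dy": 0,"dz": 0,"gripper": -1},
    {"rx": 0,"ry": 0,"rz": 0,"dx": 0,"dy": 0,"dz": 0,"gripper": -1},
    {"rx": 0,"ry": 0,"rz": 0,"dx": 0,"dy": 0,"dz": -40,"gripper": -1},
    {"rx": 0,"ry": 0,"rz": 0,"dx": 0,"dy": 0,"dz": -50,"gripper": -1},
    {"rx": 0,"ry": 0,"rz": 0,"dx": 0,"dy": 0,"dz": -50,"gripper": -1},
    {"rx": 0,"ry": 0,"rz": 0,"dx": 0,"dy": 0,"dz": 0,"gripper": -1},
    {"rx": 0,"ry": 0,"rz": 0,"dx": 0,"dy": 0,"dz": 0,"gripper": -1},
  ],
)

```text
clock: 12.82
tcp_pos: [0.6822, -0.1138, 0.1663]
orientation: [2.968, -1.02, 0.001]
contact_force: [-1.2, 0.4, -0.0]
grip_width: 0.0289
gripper_force: 39.7
```

Call:
step_arm(
  moves=[
    {"rx": 0,"ry": 0,"rz": 0,"dx": -47,"dy": 10.7,"dz": 0,"gripper": -1},
    {"rx": 0,"ry": 0,"rz": 0,"dx": -47,"dy": 10.7,"dz": 0,"gripper": -1},
    {"rx": 0,"ry": 0,"rz": 0,"dx": -47,"dy": 10.7,"dz": 0,"gripper": -1},
    {"rx": 0,"ry": 0,"rz": 0,"dx": -47,"dy": 10.7,"dz": 0,"gripper": -1},
    {"rx": 0,"ry": 0,"rz": 0,"dx": -47,"dy": 10.9,"dz": 0,"gripper": -1},
    {"rx": 0,"ry": 0,"rz": 10,"dx": 0,"dy": 0,"dz": 0,"gripper": -1},
    {"rx": 0,"ry": 0,"rz": 9,"dx": 0,"dy": 0,"dz": 0,"gripper": -1},
    {"rx": 0,"ry": 0,"rz": 9,"dx": 0,"dy": 0,"dz": 0,"gripper": -1},
    {"rx": 0,"ry": 0,"rz": 0,"dx": 0,"dy": 0,"dz": 50,"gripper": -1},
    {"rx": 0,"ry": 0,"rz": 0,"dx": 0,"dy": 0,"dz": 0,"gripper": -1},
    {"rx": 0,"ry": 0,"rz": 0,"dx": 0,"dy": 0,"dz": 0,"gripper": -1},
  ],
)

```text
clock: 14.2
tcp_pos: [0.4639, -0.0125, 0.1164]
orientation: [2.632, -1.708, 0.002]
contact_force: [0.1, -1.3, -0.5]
grip_width: 0.0288
gripper_force: 39.8
```

```bash
python3 - <<'E'
from h import *
state(); print(np.round(r.get_obs()['joints'],3))
E
```

```text
14.2 [ 0.4639 -0.0125  0.1164] [[0.407, -0.913, -0.001], [-0.913, -0.407, -0.004], [0.003, 0.003, -1.0]] [ 0.1 -1.3 -0.5] 0.028812107146213198
[-0.568  0.374  0.554  2.194 -0.316  0.651 -2.513]
```

Call:
step_arm(
  moves=[
    {"rx": 0,"ry": 0,"rz": 0,"dx": 0,"dy": 0,"dz": 42,"gripper": -1},
    {"rx": 0,"ry": 0,"rz": 0,"dx": 0,"dy": 0,"dz": 40,"gripper": -1},
    {"rx": 0,"ry": 0,"rz": 0,"dx": 0,"dy": 0,"dz": 0,"gripper": -1},
    {"rx": 0,"ry": 0,"rz": 0,"dx": 0,"dy": 0,"dz": 0,"gripper": 0.05},
    {"rx": 0,"ry": 0,"rz": 0,"dx": 0,"dy": 0,"dz": 0,"gripper": 0.05},
    {"rx": 0,"ry": 0,"rz": 0,"dx": 0,"dy": 0,"dz": 0,"gripper": 0.05},
    {"rx": 0,"ry": 0,"rz": 0,"dx": 0,"dy": 0,"dz": -20,"gripper": 0.05},
    {"rx": 0,"ry": 0,"rz": 0,"dx": 0,"dy": 0,"dz": -50,"gripper": 0.05},
    {"rx": 0,"ry": 0,"rz": 0,"dx": 0,"dy": 0,"dz": -50,"gripper": 0.05},
    {"rx": 0,"ry": 0,"rz": -9.4,"dx": 0,"dy": 0,"dz": -40,"gripper": 0.05},
    {"rx": 0,"ry": 0,"rz": -9.4,"dx": 0,"dy": 0,"dz": -40,"gripper": 0.05},
    {"rx": 0,"ry": 0,"rz": -9.4,"dx": 0,"dy": 0,"dz": 0,"gripper": 0.05},
    {"rx": 0,"ry": 0,"rz": -9.4,"dx": 0,"dy": 0,"dz": 0,"gripper": 0.05},
    {"rx": 0,"ry": 0,"rz": -9.4,"dx": 0,"dy": 0,"dz": 0,"gripper": 0.05},
    {"rx": 0,"ry": 0,"rz": -9.4,"dx": 0,"dy": 0,"dz": 0,"gripper": 0.05},
    {"rx": 0,"ry": 0,"rz": -9.4,"dx": 0,"dy": 0,"dz": 0,"gripper": 0.05},
    {"rx": 0,"ry": 0,"rz": 0,"dx": 0,"dy": -40,"dz": 0,"gripper": 0.05},
    {"rx": 0,"ry": 0,"rz": 0,"dx": 0,"dy": 0,"dz": 0,"gripper": 0.05},
    {"rx": 0,"ry": 0,"rz": 0,"dx": 0,"dy": 0,"dz": 0,"gripper": 0.05},
  ],
)

```text
clock: 16.58
tcp_pos: [0.4641, 0.0279, 0.2342]
orientation: [3.138, -0.003, 0.0]
contact_force: [0.5, -0.7, 0.2]
grip_width: 0.0451
gripper_force: 0.0
```

```bash
python3 - <<'E'
from h import *
state(); print(np.round(r.get_obs()['joints'],3)); im=snap('wrist','w6')
cv2.imwrite('pics/w6b.png',cv2.resize(im,(800,600),interpolation=cv2.INTER_CUBIC))
E
```

```text
16.575 [0.4641 0.0279 0.2342] [[1.0, -0.002, 0.0], [-0.002, -1.0, -0.004], [0.0, 0.004, -1.0]] [ 0.5 -0.7  0.2] 0.04506039602825486
[-0.624  0.153  0.478  2.086 -0.083  0.922 -1.674]
```

View pics/w6b.png

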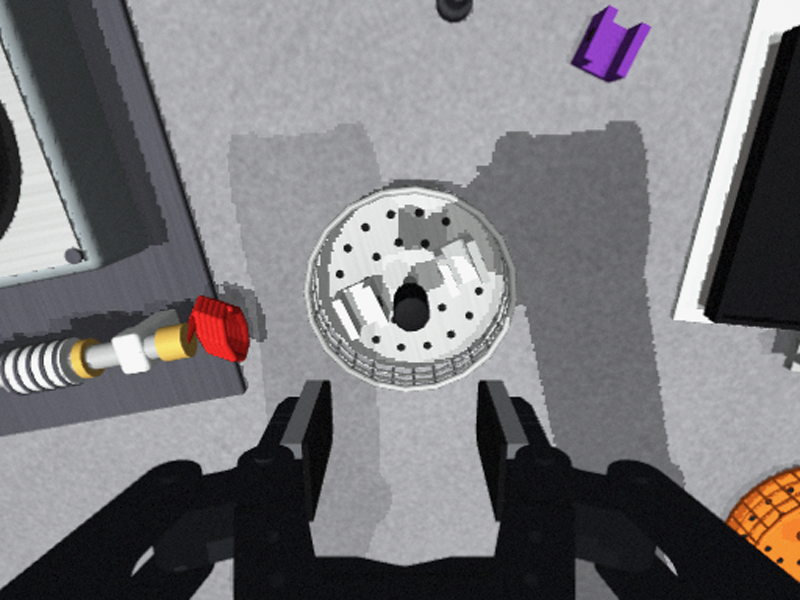

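Both clips stand in the basket at (362,308) and (463,265), with the knob at (411,305). Next is the valve.

Call:
step_arm(
  moves=[
    {"rx": 0,"ry": 0,"rz": 0,"dx": -11,"dy": -45,"dz": 0,"gripper": 0.4},
    {"rx": 0,"ry": 0,"rz": 0,"dx": -11,"dy": -45,"dz": 0,"gripper": 0.4},
    {"rx": 0,"ry": 0,"rz": 0,"dx": -11,"dy": -45,"dz": 0,"gripper": 0.4},
    {"rx": 0,"ry": 0,"rz": 0,"dx": -11,"dy": -45,"dz": 0,"gripper": 0.4},
    {"rx": 0,"ry": 0,"rz": 0,"dx": -11,"dy": -45,"dz": 0,"gripper": 0.4},
    {"rx": 0,"ry": 0,"rz": -9.95,"dx": 0,"dy": 0,"dz": 0,"gripper": 0.4},
    {"rx": 0,"ry": 0,"rz": -9.95,"dx": 0,"dy": 0,"dz": 0,"gripper": 0.4},
    {"rx": 0,"ry": 0,"rz": -9.95,"dx": 0,"dy": 0,"dz": 0,"gripper": 0.4},
    {"rx": 0,"ry": 0,"rz": -9.95,"dx": 0,"dy": 0,"dz": 0,"gripper": 0.4},
    {"rx": 0,"ry": 0,"rz": -9.95,"dx": 0,"dy": 0,"dz": 0,"gripper": 0.4},
    {"rx": 0,"ry": 0,"rz": -9.95,"dx": 0,"dy": 0,"dz": 0,"gripper": 0.4},
    {"rx": 0,"ry": 0,"rz": -9.95,"dx": 0,"dy": 0,"dz": 0,"gripper": 0.4},
    {"rx": 0,"ry": 0,"rz": -9.95,"dx": 0,"dy": 0,"dz": 0,"gripper": 0.4},
    {"rx": 0,"ry": 0,"rz": -9.95,"dx": 0,"dy": 0,"dz": 0,"gripper": 0.4},
    {"rx": 0,"ry": 0,"rz": -9.95,"dx": 0,"dy": 0,"dz": 0,"gripper": 0.4},
    {"rx": 0,"ry": 0,"rz": 0,"dx": 0,"dy": 0,"dz": 0,"gripper": 0.4},
    {"rx": 0,"ry": 0,"rz": 0,"dx": 0,"dy": 0,"dz": 0,"gripper": 0.4},
  ],
)

```text
clock: 18.75
tcp_pos: [0.41, 0.2529, 0.2332]
orientation: [2.036, 2.389, -0.004]
contact_force: [-0.3, -0.1, 0.6]
grip_width: 0.0599
gripper_force: 0.0
```

```bash
python3 - <<'E'
from h import *
state(); print(np.round(r.get_obs()['joints'],3)); im=snap('wrist','w7')
cv2.imwrite('pics/w7b.png',cv2.resize(im,(800,600),interpolation=cv2.INTER_CUBIC))
E
```

```text
18.75 [0.41   0.2529 0.2332] [[-0.159, 0.987, 0.0], [0.987, 0.159, -0.004], [-0.004, -0.001, -1.0]] [-0.3 -0.1  0.6] 0.05990654356000203
[-0.759  0.181  0.085  2.03  -0.015  0.933 -0.507]
```

View pics/w7b.png

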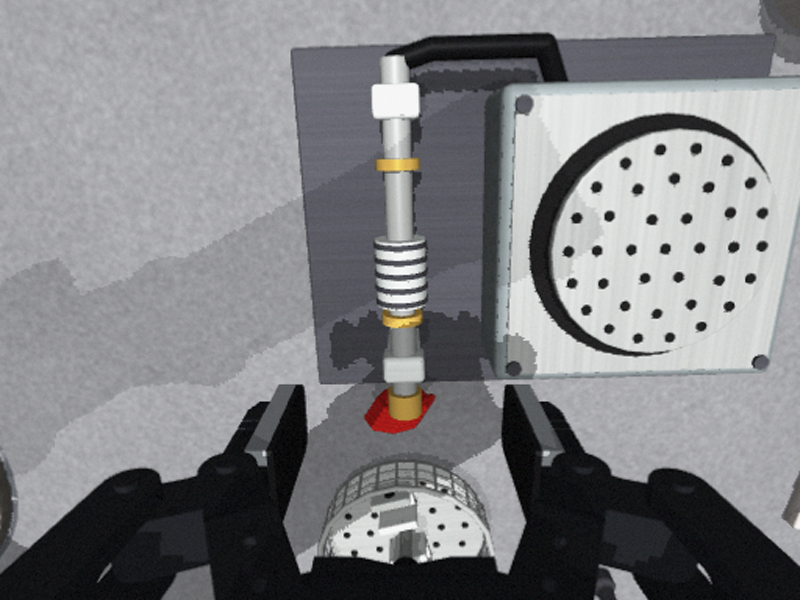

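The sleeve is at (401,272), with end rings at (398,164) and (403,319). The plate ellipse spans (550-772, 127-355).

```bash
python3 - <<'E'
from h import *
a,b=W2('w7',397,100,.06),W2('w7',404,362,.06); d=a-b
print('pipe',a,b,np.degrees(np.arctan2(d[1],d[0])))
print('sleeve',W2('w7',401,272,.058), tri([('w7',C(401,272,0,0,1.5625)),('top0',C(257,356,0,0,1.5625))]),'ends',W2('w7',401,238,.065),W2('w7',402,307,.065))
print('rings',W2('w7',398,164,.06),W2('w7',403,319,.06))
ps=[(551,245),(775,215),(680,127),(640,352),(580,175),(575,315),(763,290),(750,160)]
P=np.array([W2('w7',*p,.09) for p in ps]); A=np.c_[2*P[:,:2],np.ones(len(P))]; s=np.linalg.lstsq(A,(P[:,:2]**2).sum(1),rcond=None)[0]; print('plate',s[:2],np.sqrt(s[2]+s[:2]@s[:2]))
h=[W2('w7',513,370,.074),W2('w7',497,90,.074)];print(h)
# central hole of plate (approx 661,241)
print(W2('w7',656,243,.09), W2('top0',233,283,.09))
E
```

```text
pipe [0.3913 0.3508 0.06  ] [0.4192 0.2001 0.06  ] 100.48875408772987
sleeve [0.4083 0.2568 0.058 ] [0.4093 0.256  0.0548] ends [0.405  0.2782 0.065 ] [0.4121 0.2374 0.065 ]
rings [0.397  0.3181 0.06  ] [0.4141 0.2283 0.06  ]
plate [0.54186061 0.29948988] 0.05928119860426472
[array([0.4838, 0.2115, 0.074 ]), array([0.4412, 0.3625, 0.074 ])]
[0.5369 0.3012 0.09  ] [0.5415 0.2958 0.09  ]
```

Call:
step_arm(
  moves=[
    {"rx": 0,"ry": 0,"rz": -0.8,"dx": 4.4,"dy": -1.3,"dz": 40,"gripper": 0.4},
    {"rx": 0,"ry": 0,"rz": 0,"dx": 0,"dy": 0,"dz": 40,"gripper": 0.4},
    {"rx": 0,"ry": 0,"rz": 0,"dx": 0,"dy": 0,"dz": 40,"gripper": 0.4},
    {"rx": 0,"ry": 0,"rz": 0,"dx": 0,"dy": 0,"dz": 34,"gripper": 0.4},
    {"rx": 0,"ry": 0,"rz": 0,"dx": 0,"dy": 0,"dz": 20,"gripper": 0.4},
    {"rx": 0,"ry": 0,"rz": 0,"dx": 0,"dy": 0,"dz": 0,"gripper": 0.4},
    {"rx": 0,"ry": 0,"rz": 0,"dx": 0,"dy": 0,"dz": 0,"gripper": -1},
    {"rx": 0,"ry": 0,"rz": 0,"dx": 0,"dy": 0,"dz": 0,"gripper": -1},
    {"rx": 0,"ry": 0,"rz": 0,"dx": 0,"dy": 0,"dz": 0,"gripper": -1},
    {"rx": 0,"ry": 0,"rz": 0,"dx": 0,"dy": 0,"dz": 0,"gripper": -1},
    {"rx": 0,"ry": 0,"rz": 0,"dx": 0,"dy": 0,"dz": 0,"gripper": -1},
  ],
  grip_force=30,
)

```text
clock: 20.18
tcp_pos: [0.4073, 0.2571, 0.0602]
orientation: [2.015, 2.408, -0.004]
contact_force: [-5.1, -1.3, 7.1]
grip_width: 0.029
gripper_force: 29.5
```

Call:
step_arm(
  moves=[
    {"rx": 0,"ry": 0,"rz": 0,"dx": 6,"dy": 0,"dz": 0,"gripper": -1},
    {"rx": 0,"ry": 0,"rz": 0,"dx": 6,"dy": 0,"dz": 0,"gripper": -1},
    {"rx": 0,"ry": 0,"rz": 0,"dx": 6,"dy": 0,"dz": 0,"gripper": -1},
    {"rx": 0,"ry": 0,"rz": 0,"dx": 6,"dy": 0,"dz": 0,"gripper": -1},
    {"rx": 0,"ry": 0,"rz": 0,"dx": 6,"dy": 0,"dz": 0,"gripper": -1},
    {"rx": 0,"ry": 0,"rz": 0,"dx": 3,"dy": 0,"dz": 0,"gripper": -1},
    {"rx": 0,"ry": 0,"rz": 0,"dx": 0,"dy": 0,"dz": 0,"gripper": -1},
    {"rx": 0,"ry": 0,"rz": 0,"dx": 0,"dy": 0,"dz": 0,"gripper": -1},
  ],
)

```text
clock: 21.18
tcp_pos: [0.4012, 0.2893, 0.0602]
orientation: [2.015, 2.408, -0.005]
contact_force: [-5.3, -1.9, 9.1]
grip_width: 0.0291
gripper_force: 29.9
```

Call:
step_arm(
  moves=[
    {"rx": 0,"ry": 0,"rz": 0,"dx": 1.5,"dy": 0,"dz": 0,"gripper": -1},
    {"rx": 0,"ry": 0,"rz": 0,"dx": 1.5,"dy": 0,"dz": 0,"gripper": -1},
    {"rx": 0,"ry": 0,"rz": 0,"dx": 1.5,"dy": 0,"dz": 0,"gripper": -1},
    {"rx": 0,"ry": 0,"rz": 0,"dx": 0,"dy": 0,"dz": 0,"gripper": -1},
  ],
)

```text
clock: 21.68
tcp_pos: [0.4009, 0.291, 0.0601]
orientation: [2.016, 2.405, -0.01]
contact_force: [-3.1, -9.1, 14.2]
grip_width: 0.0289
gripper_force: 30.3
```

Call:
step_arm(
  moves=[
    {"rx": 0,"ry": 0,"rz": 0,"dx": 0,"dy": 0,"dz": 0,"gripper": 0.4},
    {"rx": 0,"ry": 0,"rz": 0,"dx": 0,"dy": 0,"dz": 0,"gripper": 0.4},
    {"rx": 0,"ry": 0,"rz": 0,"dx": 0,"dy": 0,"dz": 0,"gripper": 0.4},
    {"rx": 0,"ry": 0,"rz": 0,"dx": 0,"dy": 0,"dz": -30,"gripper": 0.4},
    {"rx": 0,"ry": 0,"rz": 0,"dx": 0,"dy": 0,"dz": -50,"gripper": 0.4},
    {"rx": 0,"ry": 0,"rz": 0,"dx": 0,"dy": 0,"dz": -50,"gripper": 0.4},
    {"rx": 0,"ry": 0,"rz": 10,"dx": 0,"dy": 0,"dz": -50,"gripper": 0.4},
    {"rx": 0,"ry": 0,"rz": 10,"dx": 0,"dy": 0,"dz": 0,"gripper": 0.4},
    {"rx": 0,"ry": 0,"rz": 10,"dx": 0,"dy": 0,"dz": 0,"gripper": 0.4},
    {"rx": 0,"ry": 0,"rz": 10,"dx": 0,"dy": 0,"dz": 0,"gripper": 0.4},
    {"rx": 0,"ry": 0,"rz": 10,"dx": 0,"dy": 0,"dz": 0,"gripper": 0.4},
    {"rx": 0,"ry": 0,"rz": 10,"dx": 0,"dy": 0,"dz": 0,"gripper": 0.4},
    {"rx": 0,"ry": 0,"rz": 10,"dx": 0,"dy": 0,"dz": 0,"gripper": 0.4},
    {"rx": 0,"ry": 0,"rz": 10,"dx": 0,"dy": 0,"dz": 0,"gripper": 0.4},
    {"rx": 0,"ry": 0,"rz": 10,"dx": 0,"dy": 0,"dz": 0,"gripper": 0.4},
    {"rx": 0,"ry": 0,"rz": 10,"dx": 0,"dy": 0,"dz": 0,"gripper": 0.4},
    {"rx": 0,"ry": 0,"rz": 0,"dx": 0,"dy": 0,"dz": 0,"gripper": 0.4},
    {"rx": 0,"ry": 0,"rz": 0,"dx": 0,"dy": 0,"dz": 0,"gripper": 0.4},
  ],
)

```text
clock: 23.92
tcp_pos: [0.4011, 0.2946, 0.2391]
orientation: [3.138, 0.01, 0.0]
contact_force: [-0.4, 0.5, 1.0]
grip_width: 0.0596
gripper_force: 0.0
```

```bash
python3 - <<'E'
from h import *
state(); im=snap('wrist','w8');print(np.round(r.get_obs()['joints'],3));
t=snap('top','top2')
E
```

```text
23.925 [0.4011 0.2946 0.2391] [[1.0, 0.007, 0.0], [0.007, -1.0, -0.003], [0.0, 0.003, -1.0]] [-0.4  0.5  1. ] 0.05961247714766419
[-1.049  0.203  0.332  2.004 -0.078  0.95  -2.243]
```

```bash
python3 - <<'E'
from h import *
ps=[(306,290),(515,290),(411,187),(411,390),(335,215),(488,215)]
P=np.array([W2('w6',*p,.038) for p in ps]); A=np.c_[2*P[:,:2],np.ones(len(P))]; s=np.linalg.lstsq(A,(P[:,:2]**2).sum(1),rcond=None)[0]; print('rim',s[:2],np.sqrt(s[2]+s[:2]@s[:2]))
print(W2('w6',411,313,.077))
E
```

```text
rim [0.44996027 0.02300646] 0.06851808852494708
[0.4498 0.0235 0.077 ]
```

Call:
step_arm(
  moves=[
    {"rx": 0,"ry": 0,"rz": 0.4,"dx": 8,"dy": 45,"dz": 0,"gripper": 0.2},
    {"rx": 0,"ry": 0,"rz": 0,"dx": 8,"dy": 45,"dz": 0,"gripper": 0.2},
    {"rx": 0,"ry": 0,"rz": 0,"dx": 8,"dy": 45,"dz": 0,"gripper": 0.2},
    {"rx": 0,"ry": 0,"rz": 0,"dx": 8,"dy": 45,"dz": 0,"gripper": 0.2},
    {"rx": 0,"ry": 0,"rz": 0,"dx": 8,"dy": 46,"dz": 0,"gripper": 0.2},
    {"rx": 0,"ry": 0,"rz": 0,"dx": 8,"dy": 46,"dz": 0,"gripper": 0.2},
    {"rx": 0,"ry": 0,"rz": 0,"dx": 0,"dy": 0,"dz": 50,"gripper": 0.2},
    {"rx": 0,"ry": 0,"rz": 0,"dx": 0,"dy": 0,"dz": 40,"gripper": 0.2},
    {"rx": 0,"ry": 0,"rz": 0,"dx": 0,"dy": 0,"dz": 0,"gripper": 0.2},
    {"rx": 0,"ry": 0,"rz": 0,"dx": 0,"dy": 0,"dz": 0,"gripper": 0.2},
  ],
)

```text
clock: 25.28
tcp_pos: [0.4492, 0.0221, 0.1511]
orientation: [3.138, -0.006, 0.002]
contact_force: [0.0, -0.6, 0.4]
grip_width: 0.051
gripper_force: 0.0
```

Call:
step_arm(
  moves=[
    {"rx": 0,"ry": 0,"rz": 0,"dx": 0.4,"dy": -0.7,"dz": 40,"gripper": 0.2},
    {"rx": 0,"ry": 0,"rz": 0,"dx": 0,"dy": 0,"dz": 35,"gripper": 0.2},
    {"rx": 0,"ry": 0,"rz": 0,"dx": 0,"dy": 0,"dz": 13,"gripper": 0.2},
    {"rx": 0,"ry": 0,"rz": 0,"dx": 0,"dy": 0,"dz": 0,"gripper": 0.2},
    {"rx": 0,"ry": 0,"rz": 0,"dx": 0,"dy": 0,"dz": 0,"gripper": -1},
    {"rx": 0,"ry": 0,"rz": 0,"dx": 0,"dy": 0,"dz": 0,"gripper": -1},
    {"rx": 0,"ry": 0,"rz": 0,"dx": 0,"dy": 0,"dz": 0,"gripper": -1},
    {"rx": 0,"ry": 0,"rz": 0,"dx": 0,"dy": 0,"dz": 0,"gripper": -1},
    {"rx": 0,"ry": 0,"rz": 0,"dx": 0,"dy": 0,"dz": 0,"gripper": -1},
  ],
  grip_force=70,
)

```text
clock: 26.4
tcp_pos: [0.4498, 0.0228, 0.0635]
orientation: [3.139, -0.006, 0.004]
contact_force: [-1.4, -0.4, 8.9]
grip_width: 0.0204
gripper_force: 68.0
```

Call:
step_arm(
  moves=[
    {"rx": 0,"ry": 0,"rz": 0,"dx": 0,"dy": 0,"dz": -20,"gripper": -1},
    {"rx": 0,"ry": 0,"rz": 0,"dx": 0,"dy": 0,"dz": -40,"gripper": -1},
    {"rx": 0,"ry": 0,"rz": 0,"dx": 0,"dy": 0,"dz": -40,"gripper": -1},
    {"rx": 0,"ry": 0,"rz": 0,"dx": 0,"dy": 0,"dz": -30,"gripper": -1},
    {"rx": 0,"ry": 0,"rz": 0,"dx": 5,"dy": -15,"dz": -10,"gripper": -1},
    {"rx": 0,"ry": 0,"rz": 0,"dx": 9.2,"dy": -28,"dz": 0,"gripper": -1},
    {"rx": 0,"ry": 0,"rz": 0,"dx": 9.2,"dy": -28,"dz": 0,"gripper": -1},
    {"rx": 0,"ry": 0,"rz": 0,"dx": 9.2,"dy": -28,"dz": 0,"gripper": -1},
    {"rx": 0,"ry": 0,"rz": 0,"dx": 9.2,"dy": -28,"dz": 0,"gripper": -1},
    {"rx": 0,"ry": 0,"rz": 0,"dx": 9.2,"dy": -28,"dz": 0,"gripper": -1},
    {"rx": 0,"ry": 0,"rz": 0,"dx": 9.2,"dy": -28,"dz": 0,"gripper": -1},
    {"rx": 0,"ry": 0,"rz": 0,"dx": 9.2,"dy": -28,"dz": 0,"gripper": -1},
    {"rx": 0,"ry": 0,"rz": 0,"dx": 9.2,"dy": -28,"dz": 0,"gripper": -1},
    {"rx": 0,"ry": 0,"rz": 0,"dx": 9.2,"dy": -28,"dz": 0,"gripper": -1},
    {"rx": 0,"ry": 0,"rz": 0,"dx": 4.4,"dy": -8,"dz": 0,"gripper": -1},
    {"rx": 0,"ry": 0,"rz": 0,"dx": 0,"dy": 0,"dz": 0,"gripper": -1},
    {"rx": 0,"ry": 0,"rz": 0,"dx": 0,"dy": 0,"dz": 0,"gripper": -1},
    {"rx": 0,"ry": 0,"rz": 0,"dx": 0,"dy": 0,"dz": 0,"gripper": -1},
  ],
)

```text
clock: 28.65
tcp_pos: [0.5421, 0.2963, 0.2012]
orientation: [3.138, -0.009, -0.0]
contact_force: [0.5, -0.3, -5.2]
grip_width: 0.0201
gripper_force: 69.4
```

```bash
python3 - <<'E'
from h import *
state(); w=snap('wrist','w9'); s=snap('scene','scene1')
a=cv2.resize(w,(448,336)); b=cv2.resize(s[60:260,150:390],(352,293),interpolation=cv2.INTER_CUBIC)
o=np.zeros((336,800,3),np.uint8); o[:,:448]=a; o[:293,448:]=b; cv2.imwrite('pics/w9b.png',o)
E
```

```text
28.65 [0.5421 0.2963 0.2012] [[1.0, -0.006, -0.0], [-0.006, -1.0, -0.004], [-0.0, 0.004, -1.0]] [ 0.5 -0.3 -5.2] 0.0201392961618281
```

View pics/w9b.png

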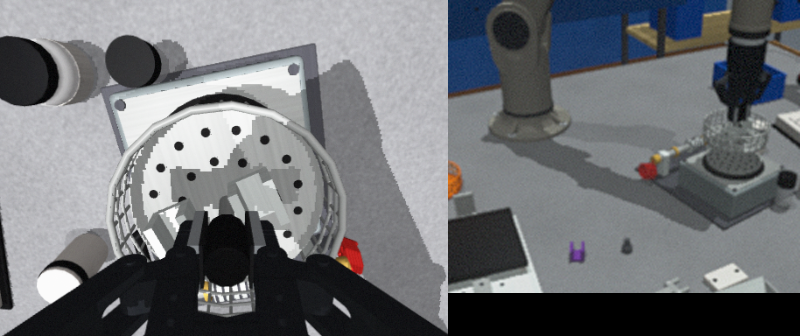

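The basket hangs upright over the plate with both clips in it (at 165,235 and 265,190 in the left half). The jars stand clear.

Call:
step_arm(
  moves=[
    {"rx": 0,"ry": 0,"rz": 0,"dx": 0,"dy": -1.7,"dz": 20,"gripper": -1},
    {"rx": 0,"ry": 0,"rz": 0,"dx": 0,"dy": 0,"dz": 20,"gripper": -1},
    {"rx": 0,"ry": 0,"rz": 0,"dx": 0,"dy": 0,"dz": 7,"gripper": -1},
    {"rx": 0,"ry": 0,"rz": 0,"dx": 0,"dy": 0,"dz": 3,"gripper": -1},
    {"rx": 0,"ry": 0,"rz": 0,"dx": 0,"dy": 0,"dz": 3,"gripper": -1},
    {"rx": 0,"ry": 0,"rz": 0,"dx": 0,"dy": 0,"dz": 0,"gripper": -1},
  ],
)

```text
clock: 29.5
tcp_pos: [0.5421, 0.2988, 0.1488]
orientation: [3.138, -0.007, -0.001]
contact_force: [-6.0, -1.0, 5.6]
grip_width: 0.0204
gripper_force: 70.7
```

Call:
step_arm(
  moves=[
    {"rx": 0,"ry": 0,"rz": 0,"dx": 0,"dy": 0,"dz": 3,"gripper": -1},
    {"rx": 0,"ry": 0,"rz": 0,"dx": 0,"dy": 0,"dz": 3,"gripper": -1},
    {"rx": 0,"ry": 0,"rz": 0,"dx": 0,"dy": 0,"dz": 3,"gripper": -1},
    {"rx": 0,"ry": 0,"rz": 0,"dx": 0,"dy": 0,"dz": 0,"gripper": -1},
  ],
)

```text
clock: 30.0
tcp_pos: [0.5423, 0.2989, 0.1415]
orientation: [3.139, -0.007, -0.001]
contact_force: [-9.2, -4.8, 16.6]
grip_width: 0.0202
gripper_force: 71.8
```

Call:
step_arm(
  moves=[
    {"rx": 0,"ry": 0,"rz": 0,"dx": 0,"dy": 0,"dz": 1,"gripper": -1},
    {"rx": 0,"ry": 0,"rz": 0,"dx": 0,"dy": 0,"dz": 0,"gripper": -1},
    {"rx": 0,"ry": 0,"rz": 0,"dx": 0,"dy": 0,"dz": 0,"gripper": -1},
    {"rx": 0,"ry": 0,"rz": 0,"dx": 0,"dy": 0,"dz": 0,"gripper": -1},
  ],
)

```text
clock: 30.5
tcp_pos: [0.5424, 0.2989, 0.1414]
orientation: [3.14, -0.007, -0.0]
contact_force: [-11.9, -4.7, 24.0]
grip_width: 0.0202
gripper_force: 72.6
```

Call:
step_arm(
  moves=[
    {"rx": 0,"ry": 0,"rz": 0,"dx": 0,"dy": 0,"dz": 0,"gripper": -1},
    {"rx": 0,"ry": 0,"rz": 0,"dx": 0,"dy": 0,"dz": 0,"gripper": -1},
    {"rx": 0,"ry": 0,"rz": 0,"dx": 0,"dy": 0,"dz": 0,"gripper": -1},
    {"rx": 0,"ry": 0,"rz": 0,"dx": 0,"dy": 0,"dz": 0,"gripper": -1},
    {"rx": 0,"ry": 0,"rz": 0,"dx": 0,"dy": 0,"dz": 0,"gripper": -1},
    {"rx": 0,"ry": 0,"rz": 0,"dx": 0,"dy": 0,"dz": 0,"gripper": -1},
    {"rx": 0,"ry": 0,"rz": 0,"dx": 0,"dy": 0,"dz": 0,"gripper": -1},
    {"rx": 0,"ry": 0,"rz": 0,"dx": 0,"dy": 0,"dz": 0,"gripper": -1},
    {"rx": 0,"ry": 0,"rz": 0,"dx": 0,"dy": 0,"dz": 0,"gripper": -1},
    {"rx": 0,"ry": 0,"rz": 0,"dx": 0,"dy": 0,"dz": 0,"gripper": -1},
    {"rx": 0,"ry": 0,"rz": 0,"dx": 0,"dy": 0,"dz": 0,"gripper": -1},
    {"rx": 0,"ry": 0,"rz": 0,"dx": 0,"dy": 0,"dz": 0,"gripper": -1},
    {"rx": 0,"ry": 0,"rz": 0,"dx": 0,"dy": 0,"dz": 0,"gripper": -1},
    {"rx": 0,"ry": 0,"rz": 0,"dx": 0,"dy": 0,"dz": 0,"gripper": -1},
    {"rx": 0,"ry": 0,"rz": 0,"dx": 0,"dy": 0,"dz": 0,"gripper": -1},
    {"rx": 0,"ry": 0,"rz": 0,"dx": 0,"dy": 0,"dz": 0,"gripper": -1},
    {"rx": 0,"ry": 0,"rz": 0,"dx": 0,"dy": 0,"dz": 0,"gripper": -1},
    {"rx": 0,"ry": 0,"rz": 0,"dx": 0,"dy": 0,"dz": 0,"gripper": -1},
    {"rx": 0,"ry": 0,"rz": 0,"dx": 0,"dy": 0,"dz": 0,"gripper": -1},
    {"rx": 0,"ry": 0,"rz": 0,"dx": 0,"dy": 0,"dz": 0,"gripper": -1},
  ],
)

```text
clock: 33.0
tcp_pos: [0.5424, 0.2989, 0.1415]
orientation: [3.14, -0.007, -0.0]
contact_force: [-11.0, -4.0, 23.3]
grip_width: 0.0202
gripper_force: 72.6
```

Call:
step_arm(
  moves=[
    {"rx": 0,"ry": 0,"rz": 0,"dx": 0,"dy": 0,"dz": 0,"gripper": -1},
    {"rx": 0,"ry": 0,"rz": 0,"dx": 0,"dy": 0,"dz": 0,"gripper": -1},
    {"rx": 0,"ry": 0,"rz": 0,"dx": 0,"dy": 0,"dz": 0,"gripper": -1},
    {"rx": 0,"ry": 0,"rz": 0,"dx": 0,"dy": 0,"dz": 0,"gripper": -1},
    {"rx": 0,"ry": 0,"rz": 0,"dx": 0,"dy": 0,"dz": 0,"gripper": -1},
    {"rx": 0,"ry": 0,"rz": 0,"dx": 0,"dy": 0,"dz": 0,"gripper": -1},
    {"rx": 0,"ry": 0,"rz": 0,"dx": 0,"dy": 0,"dz": 0,"gripper": -1},
    {"rx": 0,"ry": 0,"rz": 0,"dx": 0,"dy": 0,"dz": 0,"gripper": -1},
    {"rx": 0,"ry": 0,"rz": 0,"dx": 0,"dy": 0,"dz": -6,"gripper": -1},
    {"rx": 0,"ry": 0,"rz": 0,"dx": 0,"dy": 0,"dz": -8,"gripper": -1},
    {"rx": 0,"ry": 0,"rz": 0,"dx": 0,"dy": 0,"dz": -10,"gripper": -1},
    {"rx": 0,"ry": 0,"rz": 0,"dx": 0,"dy": 0,"dz": -4,"gripper": -1},
    {"rx": 0,"ry": 0,"rz": 0,"dx": 0,"dy": 0,"dz": 0,"gripper": -1},
    {"rx": 0,"ry": 0,"rz": 0,"dx": 0,"dy": 0,"dz": 0,"gripper": -1},
    {"rx": 0,"ry": 0,"rz": 0,"dx": 0,"dy": 0,"dz": 0,"gripper": -1},
    {"rx": 0,"ry": 0,"rz": 0,"dx": 0,"dy": 0,"dz": 0,"gripper": -1},
  ],
)

```text
clock: 35.0
tcp_pos: [0.542, 0.299, 0.1658]
orientation: [3.138, -0.006, -0.001]
contact_force: [0.2, 0.6, -5.4]
grip_width: 0.0203
gripper_force: 69.4
```

Call:
step_arm(
  moves=[
    {"rx": 0,"ry": 0,"rz": 0,"dx": 0,"dy": 0,"dz": 10,"gripper": -1},
    {"rx": 0,"ry": 0,"rz": 0,"dx": 0,"dy": 0,"dz": 5,"gripper": -1},
    {"rx": 0,"ry": 0,"rz": 0,"dx": 0,"dy": 0,"dz": 4,"gripper": -1},
    {"rx": 0,"ry": 0,"rz": 0,"dx": 0,"dy": 0,"dz": 3,"gripper": -1},
    {"rx": 0,"ry": 0,"rz": 0,"dx": 0,"dy": 0,"dz": 3,"gripper": -1},
    {"rx": 0,"ry": 0,"rz": 0,"dx": 0,"dy": 0,"dz": 3,"gripper": -1},
    {"rx": 0,"ry": 0,"rz": 0,"dx": 0,"dy": 0,"dz": 0,"gripper": -1},
    {"rx": 0,"ry": 0,"rz": 0,"dx": 0,"dy": 0,"dz": 0,"gripper": -1},
  ],
)

```text
clock: 36.0
tcp_pos: [0.5422, 0.299, 0.1414]
orientation: [3.14, -0.007, -0.001]
contact_force: [-11.7, -5.4, 27.3]
grip_width: 0.0205
gripper_force: 72.9
```

Call:
step_arm(
  moves=[
    {"rx": 0,"ry": 0,"rz": 0,"dx": 0,"dy": 0,"dz": 0,"gripper": -1},
    {"rx": 0,"ry": 0,"rz": 0,"dx": 0,"dy": 0,"dz": 0,"gripper": -1},
    {"rx": 0,"ry": 0,"rz": 0,"dx": 0,"dy": 0,"dz": 0,"gripper": -1},
    {"rx": 0,"ry": 0,"rz": 0,"dx": 0,"dy": 0,"dz": 0,"gripper": -1},
    {"rx": 0,"ry": 0,"rz": 0,"dx": 0,"dy": 0,"dz": 0,"gripper": -1},
    {"rx": 0,"ry": 0,"rz": 0,"dx": 0,"dy": 0,"dz": 0,"gripper": -1},
    {"rx": 0,"ry": 0,"rz": 0,"dx": 0,"dy": 0,"dz": 0,"gripper": -1},
    {"rx": 0,"ry": 0,"rz": 0,"dx": 0,"dy": 0,"dz": 0,"gripper": -1},
    {"rx": 0,"ry": 0,"rz": 0,"dx": 0,"dy": 0,"dz": 0,"gripper": -1},
    {"rx": 0,"ry": 0,"rz": 0,"dx": 0,"dy": 0,"dz": 0,"gripper": -1},
    {"rx": 0,"ry": 0,"rz": 0,"dx": 0,"dy": 0,"dz": 0,"gripper": -1},
    {"rx": 0,"ry": 0,"rz": 0,"dx": 0,"dy": 0,"dz": 0,"gripper": -1},
    {"rx": 0,"ry": 0,"rz": 0,"dx": 0,"dy": 0,"dz": 0,"gripper": -1},
    {"rx": 0,"ry": 0,"rz": 0,"dx": 0,"dy": 0,"dz": 0,"gripper": -1},
    {"rx": 0,"ry": 0,"rz": 0,"dx": 0,"dy": 0,"dz": 0,"gripper": -1},
    {"rx": 0,"ry": 0,"rz": 0,"dx": 0,"dy": 0,"dz": 0,"gripper": -1},
    {"rx": 0,"ry": 0,"rz": 0,"dx": 0,"dy": 0,"dz": 0,"gripper": -1},
    {"rx": 0,"ry": 0,"rz": 0,"dx": 0,"dy": 0,"dz": 0,"gripper": -1},
    {"rx": 0,"ry": 0,"rz": 0,"dx": 0,"dy": 0,"dz": 0,"gripper": -1},
    {"rx": 0,"ry": 0,"rz": 0,"dx": 0,"dy": 0,"dz": 0,"gripper": -1},
  ],
)

```text
clock: 38.5
tcp_pos: [0.5423, 0.299, 0.1414]
orientation: [3.14, -0.007, -0.001]
contact_force: [-11.2, -4.1, 26.4]
grip_width: 0.0206
gripper_force: 72.9
```

Call:
step_arm(
  moves=[
    {"rx": 0,"ry": 0,"rz": 0,"dx": 0,"dy": 0,"dz": 0,"gripper": -1},
    {"rx": 0,"ry": 0,"rz": 0,"dx": 0,"dy": 0,"dz": 0,"gripper": -1},
    {"rx": 0,"ry": 0,"rz": 0,"dx": 0,"dy": 0,"dz": 0,"gripper": -1},
    {"rx": 0,"ry": 0,"rz": 0,"dx": 0,"dy": 0,"dz": 0,"gripper": -1},
    {"rx": 0,"ry": 0,"rz": 0,"dx": 0,"dy": 0,"dz": 0,"gripper": -1},
    {"rx": 0,"ry": 0,"rz": 0,"dx": 0,"dy": 0,"dz": 0,"gripper": -1},
    {"rx": 0,"ry": 0,"rz": 0,"dx": 0,"dy": 0,"dz": 0,"gripper": -1},
    {"rx": 0,"ry": 0,"rz": 0,"dx": 0,"dy": 0,"dz": 0,"gripper": -1},
    {"rx": 0,"ry": 0,"rz": 0,"dx": 0,"dy": 0,"dz": 0,"gripper": -1},
    {"rx": 0,"ry": 0,"rz": 0,"dx": 0,"dy": 0,"dz": -8,"gripper": -1},
    {"rx": 0,"ry": 0,"rz": 0,"dx": 0,"dy": 0,"dz": -10,"gripper": -1},
    {"rx": 0,"ry": 0,"rz": 0,"dx": 0,"dy": 0,"dz": -20,"gripper": -1},
    {"rx": 0,"ry": 0,"rz": 0,"dx": 0,"dy": 0,"dz": -30,"gripper": -1},
    {"rx": 0,"ry": 0,"rz": 0,"dx": 0,"dy": 0,"dz": -10,"gripper": -1},
    {"rx": 0,"ry": 0,"rz": 0,"dx": 0,"dy": 0,"dz": 0,"gripper": -1},
  ],
)

```text
clock: 40.38
tcp_pos: [0.5423, 0.2994, 0.2164]
orientation: [3.139, -0.006, 0.001]
contact_force: [0.6, -0.1, -4.9]
grip_width: 0.0204
gripper_force: 69.4
```

```bash
python3 - <<'E'
from h import *
im=cv2.imread('pics/top2.png'); g=im.max(2)
m=(g<50).astype(np.uint8); n,l,st,c=cv2.connectedComponentsWithStats(m)
for i in range(1,n):
    if st[i,4]>1500:
        print(st[i],c[i])
        if 300<c[i][0]<400:
            b=cv2.boxPoints(cv2.minAreaRect(np.argwhere(l==i)[:,::-1].astype(np.float32)))
            P=np.array([onz('top2',p,.036) for p in b]); print(b,P,P.mean(0)); print([np.linalg.norm(P[k]-P[k-1]) for k in range(4)],[np.degrees(np.arctan2(*(P[k]-P[k-1])[1::-1])) for k in range(4)])
print(onz('top2',C(539,362,0,0,1.5625),.076))
state()
E
```

```text
[  17   69   62   66 1639] [ 50.08541794 104.39841367]
[  76  150  112  234 3214] [126.87367766 255.50186683]
[ 314  164   66   66 3586] [346.98271054 196.39988846]
[[313.80746 223.8777 ]
 [319.99612 163.53807]
 [380.2596  169.71895]
 [374.07095 230.05858]] [[ 0.4275 -0.1792  0.036 ]
 [ 0.6071 -0.197   0.036 ]
 [ 0.5913 -0.3768  0.036 ]
 [ 0.4119 -0.3568  0.036 ]] [ 0.50945 -0.27745  0.036  ]
[np.float64(0.17828381867124116), np.float64(0.18047991578012218), np.float64(0.18049288074602834), np.float64(0.18051138468251807)] [np.float64(84.98014635798044), np.float64(-5.660051058195121), np.float64(-95.02199028457677), np.float64(173.63877713567342)]
[ 225  345   56   39 1523] [251.9993434  366.20091924]
[ 0.4067 -0.2618  0.076 ]
40.375 [0.5423 0.2994 0.2164] [[1.0, -0.004, 0.001], [-0.004, -1.0, -0.003], [0.001, 0.003, -1.0]] [ 0.6 -0.1 -4.9] 0.020362671037559423
```

Call:
step_arm(
  moves=[
    {"rx": 0,"ry": 0,"rz": 0,"dx": -1,"dy": 15,"dz": 0,"gripper": -1},
    {"rx": 0,"ry": 0,"rz": 0,"dx": -1.7,"dy": 30,"dz": 0,"gripper": -1},
    {"rx": 0,"ry": 0,"rz": 0,"dx": -1.7,"dy": 32,"dz": 0,"gripper": -1},
    {"rx": 0,"ry": 0,"rz": 0,"dx": -1.7,"dy": 32,"dz": 0,"gripper": -1},
    {"rx": 0,"ry": 0,"rz": 0,"dx": -1.7,"dy": 32,"dz": 0,"gripper": -1},
    {"rx": 0,"ry": 0,"rz": 0,"dx": -1.7,"dy": 32,"dz": 0,"gripper": -1},
    {"rx": 0,"ry": 0,"rz": 0,"dx": -1.7,"dy": 32,"dz": 0,"gripper": -1},
    {"rx": 0,"ry": 0,"rz": 0,"dx": -1.7,"dy": 32,"dz": 0,"gripper": -1},
    {"rx": 0,"ry": 0,"rz": 0,"dx": -1.7,"dy": 32,"dz": 0,"gripper": -1},
    {"rx": 0,"ry": 0,"rz": 0,"dx": -1.7,"dy": 32,"dz": 0,"gripper": -1},
    {"rx": 0,"ry": 0,"rz": 0,"dx": -1.7,"dy": 32,"dz": 0,"gripper": -1},
    {"rx": 0,"ry": 0,"rz": 0,"dx": -1.7,"dy": 32,"dz": 0,"gripper": -1},
    {"rx": 0,"ry": 0,"rz": 0,"dx": -1.7,"dy": 32,"dz": 0,"gripper": -1},
    {"rx": 0,"ry": 0,"rz": 0,"dx": -1.7,"dy": 32,"dz": 0,"gripper": -1},
    {"rx": 0,"ry": 0,"rz": 0,"dx": -1.7,"dy": 32,"dz": 0,"gripper": -1},
    {"rx": 0,"ry": 0,"rz": 0,"dx": -1.7,"dy": 32,"dz": 0,"gripper": -1},
    {"rx": 0,"ry": 0,"rz": 0,"dx": -1.7,"dy": 32,"dz": 0,"gripper": -1},
    {"rx": 0,"ry": 0,"rz": 0,"dx": -1.7,"dy": 32,"dz": 0,"gripper": -1},
    {"rx": 0,"ry": 0,"rz": 0,"dx": -1.7,"dy": 20,"dz": 0,"gripper": -1},
    {"rx": 0,"ry": 0,"rz": 0,"dx": 0,"dy": 0,"dz": 0,"gripper": -1},
  ],
)

```text
clock: 42.88
tcp_pos: [0.5059, -0.2801, 0.2172]
orientation: [3.137, -0.014, -0.003]
contact_force: [-0.6, 0.4, -4.9]
grip_width: 0.0205
gripper_force: 69.5
```

```bash
python3 - <<'E'
from h import *
state(); print(np.round(r.get_obs()['joints'],3))
E
```

```text
42.875 [ 0.5059 -0.2801  0.2172] [[1.0, -0.009, -0.002], [-0.009, -1.0, -0.004], [-0.002, 0.004, -1.0]] [-0.6  0.4 -4.9] 0.0205237822654614
[-0.084  0.406  0.623  1.861 -0.279  0.962 -0.918]
```

Call:
step_arm(
  moves=[
    {"rx": 0,"ry": 0,"rz": 0,"dx": 3.5,"dy": -2.5,"dz": 30,"gripper": -1},
    {"rx": 0,"ry": 0,"rz": 0,"dx": 0,"dy": 0,"dz": 40,"gripper": -1},
    {"rx": 0,"ry": 0,"rz": 0,"dx": 0,"dy": 0,"dz": 30,"gripper": -1},
    {"rx": 0,"ry": 0,"rz": 0,"dx": 0,"dy": 0,"dz": 15,"gripper": -1},
    {"rx": 0,"ry": 0,"rz": 0,"dx": 0,"dy": 0,"dz": 5,"gripper": -1},
    {"rx": 0,"ry": 0,"rz": 0,"dx": 0,"dy": 0,"dz": 3,"gripper": -1},
    {"rx": 0,"ry": 0,"rz": 0,"dx": 0,"dy": 0,"dz": 0,"gripper": -1},
    {"rx": 0,"ry": 0,"rz": 0,"dx": 0,"dy": 0,"dz": 0,"gripper": -1},
  ],
)

```text
clock: 43.88
tcp_pos: [0.5122, -0.2758, 0.0958]
orientation: [3.138, -0.006, 0.002]
contact_force: [0.7, -0.8, -4.2]
grip_width: 0.0203
gripper_force: 69.5
```

Call:
step_arm(
  moves=[
    {"rx": 0,"ry": 0,"rz": 0,"dx": -2,"dy": 1,"dz": 2.5,"gripper": -1},
    {"rx": 0,"ry": 0,"rz": 0,"dx": 0,"dy": 0,"dz": 1.5,"gripper": -1},
    {"rx": 0,"ry": 0,"rz": 0,"dx": 0,"dy": 0,"dz": 0,"gripper": -1},
    {"rx": 0,"ry": 0,"rz": 0,"dx": 0,"dy": 0,"dz": 0,"gripper": -1},
  ],
)

```text
clock: 44.38
tcp_pos: [0.5093, -0.2769, 0.0915]
orientation: [3.138, -0.007, -0.0]
contact_force: [-3.3, 0.6, 5.6]
grip_width: 0.0201
gripper_force: 70.6
```

Call:
step_arm(
  moves=[
    {"rx": 0,"ry": 0,"rz": 0,"dx": 0,"dy": 0,"dz": 0,"gripper": 0.1},
    {"rx": 0,"ry": 0,"rz": 0,"dx": 0,"dy": 0,"dz": 0,"gripper": 0.1},
    {"rx": 0,"ry": 0,"rz": 0,"dx": 0,"dy": 0,"dz": 0,"gripper": 0.1},
    {"rx": 0,"ry": 0,"rz": 0,"dx": 0,"dy": 0,"dz": -20,"gripper": 0.1},
    {"rx": 0,"ry": 0,"rz": 0,"dx": 0,"dy": 0,"dz": -50,"gripper": 0.1},
    {"rx": 0,"ry": 0,"rz": 5,"dx": 0,"dy": 0,"dz": -50,"gripper": -1},
    {"rx": 0,"ry": 0,"rz": 0,"dx": -45,"dy": 0.3,"dz": 0,"gripper": -1},
    {"rx": 0,"ry": 0,"rz": 0,"dx": -45,"dy": 0.3,"dz": 0,"gripper": -1},
    {"rx": 0,"ry": 0,"rz": 0,"dx": -45,"dy": 0.3,"dz": 0,"gripper": -1},
    {"rx": 0,"ry": 0,"rz": 0,"dx": 0,"dy": 0,"dz": 0,"gripper": -1},
    {"rx": 0,"ry": 0,"rz": 0,"dx": 0,"dy": 0,"dz": 0,"gripper": -1},
  ],
)

```text
clock: 45.75
tcp_pos: [0.3761, -0.265, 0.2121]
orientation: [3.135, -0.143, 0.004]
contact_force: [0.5, -0.4, -0.8]
grip_width: 0.0001
gripper_force: 0.0
```

```bash
python3 - <<'E'
from h import *
state(); print(np.round(r.get_obs()['joints'],3)); w=snap('wrist','w10'); cv2.imwrite('pics/w10b.png',cv2.resize(w,(800,600),interpolation=cv2.INTER_CUBIC))
E
```

```text
45.75 [ 0.3761 -0.265   0.2121] [[0.996, -0.091, 0.003], [-0.091, -0.996, -0.004], [0.003, 0.004, -1.0]] [ 0.5 -0.4 -0.8] 9.912306669722963e-05
[-0.153  0.196  0.72   2.133 -0.167  0.864 -0.997]
```

View pics/w10b.png

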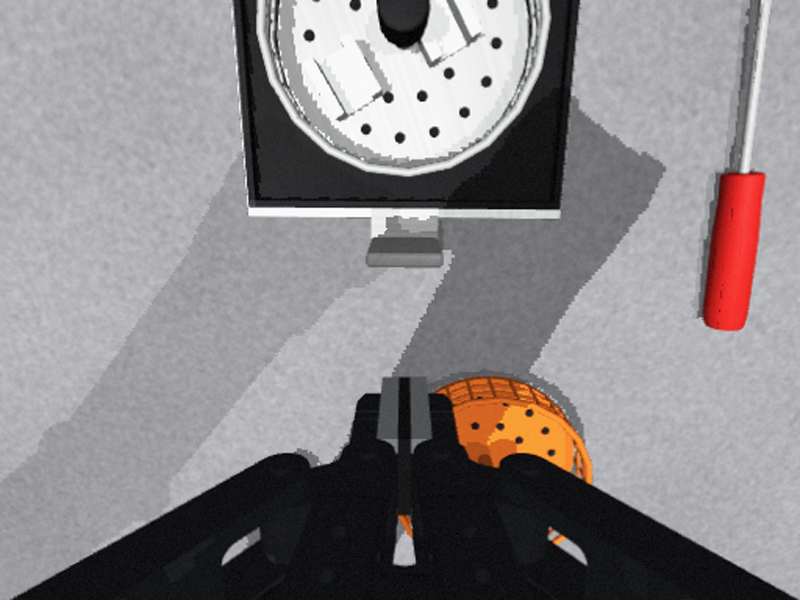

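The basket sits flat inside the shuttle rim with both clips in it. The tab at (404,258) lines up with the fingers at column 404, and the orange basket is behind and to the right at (510,430).

```bash
python3 - <<'E'
from h import *
print('tab',W2('w10',404,266,.076),'or',[W2('w10',*p,.038) for p in[(500,400),(593,480)]],W2('top0',561,458,.038),W2('top0',561,421,.038),W2('top0',524,458,.038))
E
```

```text
tab [ 0.3947 -0.267   0.076 ] or [array([ 0.2921, -0.3199,  0.038 ]), array([ 0.2251, -0.3812,  0.038 ])] [ 0.2291 -0.3107  0.038 ] [ 0.2972 -0.311   0.038 ] [ 0.2283 -0.2418  0.038 ]
```

Call:
step_arm(
  moves=[
    {"rx": 0,"ry": 0,"rz": 0,"dx": -6,"dy": 0.5,"dz": 40,"gripper": -1},
    {"rx": 0,"ry": 0,"rz": 0,"dx": 0,"dy": 0,"dz": 50,"gripper": -1},
    {"rx": 0,"ry": 0,"rz": 0,"dx": 0,"dy": 0,"dz": 36,"gripper": -1},
    {"rx": 0,"ry": 0,"rz": 0,"dx": 0,"dy": 0,"dz": 20,"gripper": -1},
    {"rx": 0,"ry": 0,"rz": 0,"dx": 0,"dy": 0,"dz": 0,"gripper": -1},
    {"rx": 0,"ry": 0,"rz": 0,"dx": 5,"dy": 0,"dz": 0,"gripper": -1},
    {"rx": 0,"ry": 0,"rz": 0,"dx": 5,"dy": 0,"dz": 0,"gripper": -1},
    {"rx": 0,"ry": 0,"rz": 0,"dx": 5,"dy": 0,"dz": 0,"gripper": -1},
    {"rx": 0,"ry": 0,"rz": 0,"dx": 5,"dy": 0,"dz": 0,"gripper": -1},
    {"rx": 0,"ry": 0,"rz": 0,"dx": 5,"dy": 0,"dz": 0,"gripper": -1},
    {"rx": 0,"ry": 0,"rz": 0,"dx": 5,"dy": 0,"dz": 0,"gripper": -1},
  ],
)

```text
clock: 47.18
tcp_pos: [0.3972, -0.2676, 0.0652]
orientation: [3.136, -0.145, -0.004]
contact_force: [-7.5, 0.4, 5.6]
grip_width: 0.0001
gripper_force: 3.5
```

Call:
step_arm(
  moves=[
    {"rx": 0,"ry": 0,"rz": 0,"dx": 5,"dy": 0,"dz": 0,"gripper": -1},
    {"rx": 0,"ry": 0,"rz": 0,"dx": 5,"dy": 0,"dz": 0,"gripper": -1},
    {"rx": 0,"ry": 0,"rz": 0,"dx": 5,"dy": 0,"dz": 0,"gripper": -1},
    {"rx": 0,"ry": 0,"rz": 0,"dx": 5,"dy": 0,"dz": 0,"gripper": -1},
    {"rx": 0,"ry": 0,"rz": 0,"dx": 5,"dy": 0,"dz": 0,"gripper": -1},
    {"rx": 0,"ry": 0,"rz": 0,"dx": 5,"dy": 0,"dz": 0,"gripper": -1},
    {"rx": 0,"ry": 0,"rz": 0,"dx": 5,"dy": 0,"dz": 0,"gripper": -1},
    {"rx": 0,"ry": 0,"rz": 0,"dx": 5,"dy": 0,"dz": 0,"gripper": -1},
    {"rx": 0,"ry": 0,"rz": 0,"dx": 5,"dy": 0,"dz": 0,"gripper": -1},
    {"rx": 0,"ry": 0,"rz": 0,"dx": 5,"dy": 0,"dz": 0,"gripper": -1},
    {"rx": 0,"ry": 0,"rz": 0,"dx": 5,"dy": 0,"dz": 0,"gripper": -1},
    {"rx": 0,"ry": 0,"rz": 0,"dx": 5,"dy": 0,"dz": 0,"gripper": -1},
    {"rx": 0,"ry": 0,"rz": 0,"dx": 5,"dy": 0,"dz": 0,"gripper": -1},
    {"rx": 0,"ry": 0,"rz": 0,"dx": 5,"dy": 0,"dz": 0,"gripper": -1},
    {"rx": 0,"ry": 0,"rz": 0,"dx": 5,"dy": 0,"dz": 0,"gripper": -1},
    {"rx": 0,"ry": 0,"rz": 0,"dx": 5,"dy": 0,"dz": 0,"gripper": -1},
  ],
)

```text
clock: 49.18
tcp_pos: [0.4768, -0.2753, 0.0653]
orientation: [3.136, -0.145, -0.005]
contact_force: [-6.7, -0.3, 4.7]
grip_width: -0.0
gripper_force: 3.5
```

Call:
step_arm(
  moves=[
    {"rx": 0,"ry": 0,"rz": 0,"dx": 4,"dy": 0,"dz": 0,"gripper": -1},
    {"rx": 0,"ry": 0,"rz": 0,"dx": 4,"dy": 0,"dz": 0,"gripper": -1},
    {"rx": 0,"ry": 0,"rz": 0,"dx": 4,"dy": 0,"dz": 0,"gripper": -1},
    {"rx": 0,"ry": 0,"rz": 0,"dx": 3,"dy": 0,"dz": 0,"gripper": -1},
    {"rx": 0,"ry": 0,"rz": 0,"dx": 3,"dy": 0,"dz": 0,"gripper": -1},
  ],
)

```text
clock: 49.8
tcp_pos: [0.4921, -0.2768, 0.065]
orientation: [3.137, -0.146, -0.012]
contact_force: [-17.9, 2.1, 12.1]
grip_width: -0.0
gripper_force: 9.0
```

Call:
step_arm(
  moves=[
    {"rx": 0,"ry": 0,"rz": 0,"dx": 2,"dy": 0,"dz": 0,"gripper": -1},
    {"rx": 0,"ry": 0,"rz": 0,"dx": 0,"dy": 0,"dz": 0,"gripper": -1},
    {"rx": 0,"ry": 0,"rz": 0,"dx": 0,"dy": 0,"dz": 0,"gripper": -1},
  ],
)

```text
clock: 50.18
tcp_pos: [0.4921, -0.2768, 0.0646]
orientation: [3.138, -0.148, -0.016]
contact_force: [-17.3, 1.8, 11.4]
grip_width: -0.0004
gripper_force: 9.0
```

Call:
step_arm(
  moves=[
    {"rx": 0,"ry": 0,"rz": 0,"dx": -6,"dy": 0,"dz": 0,"gripper": -1},
    {"rx": 0,"ry": 0,"rz": 0,"dx": -20,"dy": 0,"dz": 0,"gripper": -1},
    {"rx": 0,"ry": 0,"rz": 0,"dx": 0,"dy": 0,"dz": -40,"gripper": -1},
    {"rx": 0,"ry": 0,"rz": 0,"dx": 0,"dy": 0,"dz": -50,"gripper": -1},
    {"rx": 0,"ry": 0,"rz": -5.4,"dx": 0,"dy": 0,"dz": -50,"gripper": -1},
    {"rx": 0,"ry": 0,"rz": 0,"dx": -5,"dy": -47,"dz": -20,"gripper": -1},
    {"rx": 0,"ry": 0,"rz": 0,"dx": -5,"dy": -47,"dz": 0,"gripper": -1},
    {"rx": 0,"ry": 0,"rz": 0,"dx": -5,"dy": -47,"dz": 0,"gripper": -1},
    {"rx": 0,"ry": 0,"rz": 0,"dx": -5,"dy": -47,"dz": 0,"gripper": -1},
    {"rx": 0,"ry": 0,"rz": 0,"dx": -5,"dy": -47,"dz": 0,"gripper": -1},
    {"rx": 0,"ry": 0,"rz": 0,"dx": -5,"dy": -47,"dz": 0,"gripper": -1},
    {"rx": 0,"ry": 0,"rz": 0,"dx": -5,"dy": -47,"dz": 0,"gripper": -1},
    {"rx": 0,"ry": 0,"rz": 0,"dx": -5,"dy": -47,"dz": 0,"gripper": -1},
    {"rx": 0,"ry": 0,"rz": 0,"dx": -5,"dy": -47,"dz": 0,"gripper": -1},
    {"rx": 0,"ry": 0,"rz": 0,"dx": -5,"dy": -47,"dz": 0,"gripper": 0.4},
    {"rx": 0,"ry": 0,"rz": 0,"dx": -7,"dy": -47,"dz": 0,"gripper": 0.4},
    {"rx": 0,"ry": 0,"rz": 0,"dx": -8,"dy": -48,"dz": 0,"gripper": 0.4},
    {"rx": 0,"ry": 0,"rz": 0,"dx": 0,"dy": 0,"dz": 0,"gripper": 0.4},
  ],
)

```text
clock: 52.42
tcp_pos: [0.405, 0.2956, 0.2236]
orientation: [3.14, 0.016, 0.002]
contact_force: [-0.8, -0.8, -0.4]
grip_width: 0.0598
gripper_force: 0.0
```

Call:
step_arm(
  moves=[
    {"rx": 0,"ry": 0,"rz": -10,"dx": 0,"dy": 0,"dz": 0,"gripper": 0.4},
    {"rx": 0,"ry": 0,"rz": -10,"dx": 0,"dy": 0,"dz": 0,"gripper": 0.4},
    {"rx": 0,"ry": 0,"rz": -10,"dx": 0,"dy": 0,"dz": 0,"gripper": 0.4},
    {"rx": 0,"ry": 0,"rz": -10,"dx": 0,"dy": 0,"dz": 0,"gripper": 0.4},
    {"rx": 0,"ry": 0,"rz": -10,"dx": 0,"dy": 0,"dz": 0,"gripper": 0.4},
    {"rx": 0,"ry": 0,"rz": -10,"dx": 0,"dy": 0,"dz": 0,"gripper": 0.4},
    {"rx": 0,"ry": 0,"rz": -10,"dx": 0,"dy": 0,"dz": 0,"gripper": 0.4},
    {"rx": 0,"ry": 0,"rz": -10,"dx": 0,"dy": 0,"dz": 0,"gripper": 0.4},
    {"rx": 0,"ry": 0,"rz": -10,"dx": 0,"dy": 0,"dz": 0,"gripper": 0.4},
    {"rx": 0,"ry": 0,"rz": -10,"dx": 0,"dy": 0,"dz": 0,"gripper": 0.4},
    {"rx": 0,"ry": 0,"rz": 0,"dx": 0,"dy": 0,"dz": 0,"gripper": 0.4},
    {"rx": 0,"ry": 0,"rz": 0,"dx": 0,"dy": 0,"dz": 0,"gripper": 0.4},
  ],
)

```text
clock: 53.92
tcp_pos: [0.4063, 0.2903, 0.2233]
orientation: [2.019, 2.404, -0.004]
contact_force: [-0.6, 0.0, -0.6]
grip_width: 0.06
gripper_force: 0.0
```

```bash
python3 - <<'E'
from h import *
state(); w=snap('wrist','w11'); t=snap('top','top3'); print(np.round(r.get_obs()['joints'],3))
o=np.zeros((600,800,3),np.uint8)
o[:300,:400]=cv2.resize(w,(400,300)); o[:,400:]=cv2.resize(t[110:260,295:395],(400,600),interpolation=cv2.INTER_CUBIC)
s=snap('scene','scene2'); o[300:,:400]=cv2.resize(s[170:320,90:290],(400,300),interpolation=cv2.INTER_CUBIC)
cv2.imwrite('pics/w11b.png',o)
E
```

```text
53.925 [0.4063 0.2903 0.2233] [[-0.173, 0.985, 0.0], [0.985, 0.173, -0.003], [-0.003, -0.0, -1.0]] [-0.6  0.  -0.6] 0.05999848488866506
[-0.846  0.223  0.114  2.005 -0.028  0.917 -0.543]
```

View pics/w11b.png

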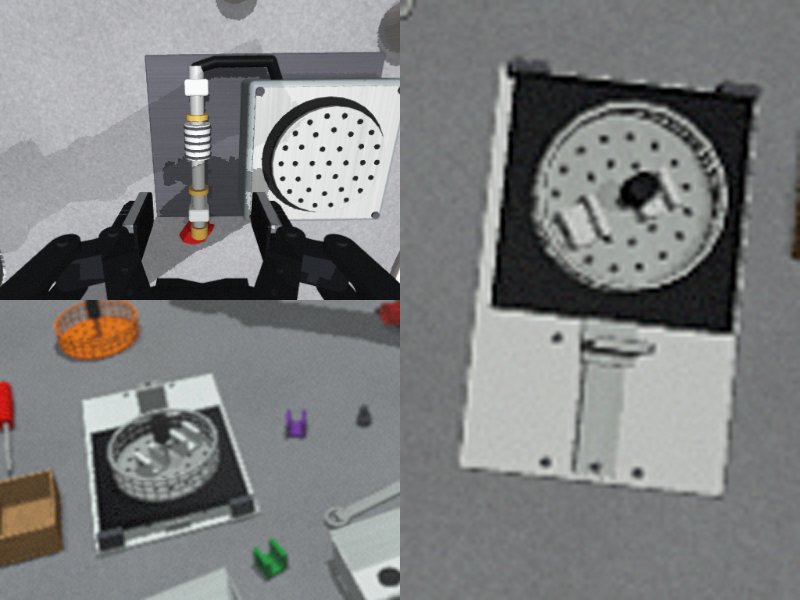

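The shuttle sits square against both end stops with the basket flat and both clips inside. The sleeve is against the open-end ring at (198,141).

Call:
step_arm(
  moves=[
    {"rx": 0,"ry": 0,"rz": 0,"dx": 1,"dy": -4,"dz": 40,"gripper": 0.4},
    {"rx": 0,"ry": 0,"rz": 0,"dx": 0,"dy": 0,"dz": 50,"gripper": 0.4},
    {"rx": 0,"ry": 0,"rz": 0,"dx": 0,"dy": 0,"dz": 40,"gripper": 0.4},
    {"rx": 0,"ry": 0,"rz": 0,"dx": 0,"dy": 0,"dz": 33,"gripper": 0.4},
    {"rx": 0,"ry": 0,"rz": 0,"dx": 0,"dy": 0,"dz": 0,"gripper": 0.4},
    {"rx": 0,"ry": 0,"rz": 0,"dx": 0,"dy": 0,"dz": 0,"gripper": -1},
    {"rx": 0,"ry": 0,"rz": 0,"dx": 0,"dy": 0,"dz": 0,"gripper": -1},
    {"rx": 0,"ry": 0,"rz": 0,"dx": 0,"dy": 0,"dz": 0,"gripper": -1},
    {"rx": 0,"ry": 0,"rz": 0,"dx": 0,"dy": 0,"dz": 0,"gripper": -1},
    {"rx": 0,"ry": 0,"rz": 0,"dx": -6,"dy": 0,"dz": 0,"gripper": -1},
    {"rx": 0,"ry": 0,"rz": 0,"dx": -6,"dy": 0,"dz": 0,"gripper": -1},
    {"rx": 0,"ry": 0,"rz": 0,"dx": -6,"dy": 0,"dz": 0,"gripper": -1},
    {"rx": 0,"ry": 0,"rz": 0,"dx": -6,"dy": 0,"dz": 0,"gripper": -1},
    {"rx": 0,"ry": 0,"rz": 0,"dx": -6,"dy": 0,"dz": 0,"gripper": -1},
    {"rx": 0,"ry": 0,"rz": 0,"dx": -3,"dy": 0,"dz": 0,"gripper": -1},
    {"rx": 0,"ry": 0,"rz": 0,"dx": 0,"dy": 0,"dz": 0,"gripper": -1},
  ],
  grip_force=30,
)

```text
clock: 56.08
tcp_pos: [0.4071, 0.2585, 0.0616]
orientation: [2.014, 2.409, -0.004]
contact_force: [-3.9, 0.5, 5.9]
grip_width: 0.0291
gripper_force: 29.6
```

Call:
step_arm(
  moves=[
    {"rx": 0,"ry": 0,"rz": 0,"dx": -1.5,"dy": 0,"dz": 0,"gripper": -1},
    {"rx": 0,"ry": 0,"rz": 0,"dx": -1.5,"dy": 0,"dz": 0,"gripper": -1},
    {"rx": 0,"ry": 0,"rz": 0,"dx": -1.5,"dy": 0,"dz": 0,"gripper": -1},
    {"rx": 0,"ry": 0,"rz": 0,"dx": -1,"dy": 0,"dz": 0,"gripper": -1},
    {"rx": 0,"ry": 0,"rz": 0,"dx": 0,"dy": 0,"dz": 0,"gripper": -1},
  ],
)

```text
clock: 56.7
tcp_pos: [0.4075, 0.2562, 0.0616]
orientation: [-2.012, -2.412, -0.001]
contact_force: [-7.3, 8.7, 1.5]
grip_width: 0.0288
gripper_force: 29.6
```

Call:
step_arm(
  moves=[
    {"rx": 0,"ry": 0,"rz": 0,"dx": 0,"dy": 0,"dz": 0,"gripper": 0.4},
    {"rx": 0,"ry": 0,"rz": 0,"dx": 0,"dy": 0,"dz": 0,"gripper": 0.4},
    {"rx": 0,"ry": 0,"rz": 0,"dx": 0,"dy": 0,"dz": 0,"gripper": 0.4},
    {"rx": 0,"ry": 0,"rz": 0,"dx": 0,"dy": 0,"dz": -30,"gripper": 0.4},
    {"rx": 0,"ry": 0,"rz": 0,"dx": 0,"dy": 0,"dz": -50,"gripper": 0.4},
    {"rx": 0,"ry": 0,"rz": 0,"dx": 0,"dy": 0,"dz": -50,"gripper": 0.4},
    {"rx": 0,"ry": 0,"rz": 0,"dx": 0,"dy": 0,"dz": -30,"gripper": 0.4},
    {"rx": 0,"ry": 0,"rz": 0,"dx": 0,"dy": 0,"dz": 0,"gripper": 0.4},
    {"rx": 0,"ry": 0,"rz": 0,"dx": 0,"dy": 0,"dz": 0,"gripper": 0.4},
  ],
)

```text
clock: 57.82
tcp_pos: [0.4084, 0.2526, 0.2196]
orientation: [2.015, 2.408, -0.006]
contact_force: [0.2, 0.5, -0.7]
grip_width: 0.0599
gripper_force: 0.0
```

```bash
python3 - <<'E'
from h import *
state(); w=snap('wrist','w12')
# sleeve check: bright/dark rib alternation profile along the pipe axis, in world distance from the shut end ring
g=cv2.cvtColor(w,cv2.COLOR_BGR2GRAY); a=np.array([.4083,.2568]); u=np.array([-.174,.985])
ts=np.arange(-.035,.07,.0015); print([int(g[tuple(np.round(proj('w12',[*(a+u*t),.070])).astype(int)[::-1])]) for t in ts])
E
```

```text
57.825 [0.4084 0.2526 0.2196] [[-0.176, 0.984, -0.001], [0.984, 0.176, -0.004], [-0.004, -0.001, -1.0]] [ 0.2  0.5 -0.7] 0.05988059508578113
[143, 145, 147, 144, 146, 147, 212, 90, 197, 199, 147, 84, 86, 247, 246, 247, 86, 85, 122, 247, 247, 247, 88, 88, 218, 247, 247, 247, 89, 131, 247, 247, 247, 88, 91, 124, 208, 208, 206, 210, 208, 209, 212, 210, 211, 211, 212, 212, 211, 210, 214, 214, 214, 217, 217, 216, 215, 217, 217, 216, 216, 218, 126, 210, 212, 211, 213, 191, 218, 219]
```

The ribs span about -20 to +19 mm around the original shut position, so the sleeve is back where it started, fully shut.

```bash
python3 -c "
from bench import r
print(r.hand_in())"
```

```text
the job is handed in; nothing more can be done
None
```

I handed the job in at about 58 s with every step done in the order asked; the hand-in gave no verdict. Both U-clips, the only parts on the bench, got two blasts of over three seconds each and stand in the basket on the shuttle, which is square against its end stops, and the valve is shut.

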